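# Make up the workshop kit and the speaker's kit

### The arm

A 6-joint arm with a two-finger parallel gripper is mounted at the origin on a cart in front of the work surface, level with it; the furniture and walls round the work are solid. World frame = base frame: x ahead of the robot, y to its left, z up, the work surface at z = 0. Lengths are in mm, angles in degrees, forces in N, time in s.
With the tool pointing down it reaches from about 350 to 850 mm from the base axis. Payload 8.1 kg.
Tool frame: the origin (TCP) lies midway between the tips of the shut fingers; the grasp point (between the pads) lies 19 mm behind it; x points along the fingers, y is the direction in which the jaws open and shut, and the axes are right-handed (so a half turn about x gives the same grasp; the last joint's range is limited). The gripper opens to 85 mm and grips with 20 to 120 N. Pads are 22 mm wide; open, the fingers measure 114 mm over their backs; the gripper's body (76 mm by 85 mm) begins 54 mm behind the grasp point. The pads swing forward as they close: fully open they stand 13 mm farther back than shut.
Start: joints at [-79.549, 7.471, 85.268, -0, 87.261, -4.893], TCP at [158.786, -578.612, 194.792] pointing down, gripper open.
Joint ranges: [-169.43, 169.43], [-51.17, 129.36], [1.28, 143.12], [-76.62, 256.62], [0, 156.53], [-152.29, 152.29]. Speed limits (degrees/s): [136.94, 136.94, 159.86, 180, 180, 180].

### API

Orientations are given as [roll, pitch, yaw] about the fixed x, y, z axes, in that order (R = Rz(yaw) Ry(pitch) Rx(roll)).
In Python, from bench import r, snapshot, workorder gives the robot as it stands.
- The arm moves only by the tool send_rows, never from a script. Its arguments are lists of equal length, an entry for each row: "offset": the shift along the tool's x, y, z in cm, a list of three; "dr": the turn, a rotation vector about the tool's x, y, z in degrees, a list of three; "grip": the opening in per cent of the stroke, from 0 (shut) to 100 (fully open). In form: {"offset": [[dx, dy, dz], ...], "dr": [[rx, ry, rz], ...], "grip": [grip, ...]}. A call has 1 to 5 rows; each row shifts and turns the commanded pose from where the row before left it, along the tool's axes as they then stand; what a row does not reach is not made up. A row lasts 1/8 s, in which the tool goes at most 62.5 mm and 10.7 degrees, less where a joint would pass 70% of its speed; a pose out of reach is approached as far as the arm can. A call with a gripper value outside its range is refused whole. The fingers move at their own pace and stop on an object; "force" is the grip in N (left out, the last holds). Time passes only in rows, so rows that do not move let the fingers close. It gives the time, the measured TCP pose, the force and the opening at its end, in the units of the state.
- r.sense(): the state, without advancing time (a new reading comes with each control period).
- snapshot(name): name is "scene" or "top" or "wrist"; returns a dict with "pixels" (400x640x3 uint8, red, green, blue), "fx", "fy", "cx", "cy" (pixels), "distortion" ([k1, k2, p1, p2, k3] as OpenCV has them; the pictures are not rectified), "world_to_cam" (4x4, takes a point from world to camera coordinates). Camera axes: x right, y up, looking along -z (the intrinsics and any distortion apply to the point x, -y, -z); pixel columns grow to the right and rows downward; lengths in mm; the calibration is good to about 2 mm. A picture is of the moment at which its call begins. There is no depth.
- workorder.hand_in(): hands the job in, once; it reports no verdict.
The state is a dict: "time": time; "joint_pos": joint angles; "qd": joint speeds; "joint_efforts": joint torques, N m; "tool_pos": TCP position; "tcp_rot": TCP orientation; "ft_force": force on the tool from outside, world axes, zero at the start; "wrist_torque": the same for the moment, N m; "finger_gap": finger opening in mm.
Only numpy, scipy, OpenCV 4.12 (cv2) and the standard library are available. Lean on these libraries where they do the work, as an engineer would, in place of code of your own. Each camera call takes 0.05 s, during which the arm holds its last target.

### The job

Make up two kits from the stock on the white board between the two trays, one thing to a compartment. The large three-compartment tray is the workshop kit: lay the marker in its long compartment, and put the eraser lying flat and the glue stick standing upright in its two short compartments, either way round. The small two-compartment tray is the speaker's kit: the memory stick lying flat in one compartment and the binder clip standing in the other, handles up, either way round; leave the tape roll where it lies.

Things in the scene. Friction and masses are not known exactly. Their poses are not given: they have to be found in the camera images.
- tray_large: the large kit tray: shallow grey plastic tray fixed to the desk, 169 mm (x) by 157 mm (y), 14 mm high, walls 3 mm, floor 3 mm thick. Origin: centre of its underside. Three compartments: the long one on the side away from the robot (+x), inside 80 (x) by 151 mm (y), centre at x = +41.5 mm, y = 0; two short ones on the near side (-x), inside 80 (x) by 74 mm (y), centres at x = -41.5 mm, y = +38.5 and -38.5 mm. z is up
- tray_small: the small kit tray: like the large one (grey, fixed, 14 mm high, walls and floor 3 mm) but 86 mm (x) by 157 mm (y), with two equal compartments side by side, inside 80 (x) by 74 mm (y), centres at x = 0, y = +38.5 and -38.5 mm. Origin: centre of its underside; z is up
- marker: a teal marker pen lying on its side, 17 mm thick, 124 mm long along its y; it does not roll. All the stock lies on a fixed white board in front of the robot, between the trays, top 4 mm above the desk; alike things farther off are not part of it. Origin: underside at mid length. Grip across the barrel (along its x), 18 mm; about 20 g
- eraser: a flat eraser, white in a blue card sleeve, 21 (x) by 46 (y) by 12 mm high. Origin: centre of its underside; z is up. Grip across its x; about 20 g
- glue_stick: a glue stick with a white barrel and a red cap, standing upright, 28 mm across, 88 mm high. Origin: centre of its base; z is up. About 35 g
- memory_stick: a black memory stick with a metal plug, lying flat, 18 (x) by 53 (y) by 8 mm high. Origin: centre of its underside; the black body, 18 mm wide, runs from y = -14 to +26 mm, the narrower plug from there to y = -26 mm. z is up. Grip across its x; about 15 g
- binder_clip: a black binder clip standing on its broad edge, wire handles up; black body 20 (x) by 24 (y) by 16 mm high, 35 mm high over the handles. Origin: centre of its underside; z is up. The body narrows upward along x like a wedge; its two ends across y are upright, so grip it low along y, 24 mm (the fingers may pass the handles). About 12 g
- tape_roll: a roll of tan paper tape lying flat among the stock, 65 mm across, 19 mm high; belongs to neither kit and stays where it lies. Origin: centre of its underside
Not all that is in view belongs to the job. Of the things shaped like the marker, the teal one is meant. Leave any purple look-alike of the eraser alone.

How it is judged:
By the outcome, as a careful person would: the job done as asked, in the order asked, and still so for the second after the job is handed in, with the robot touching nothing.
It also fails if it takes over 112 s, if anything falls off the work surface, if the arm or the gripper's body presses on something with over 40 N, if the wrist force passes 120 N, or if a joint passes its speed limit or range.

## Working session

There is one attempt and no reset: what is moved stays moved. The work goes in short steps, Python scripts to look and compute and a tool call to move; the robot and the scene stay as the last step left them, time stands still between calls to the robot, and variables do not carry over. Pictures are saved under pics/ and viewed, and the job is handed in when it is done.

Besides the shell and the picture viewer there is one more tool, called after ">>>" as name(argument=value, ...), one argument or row to a line, values as JSON. send_rows: Moves the arm, as the interface text tells. Its arguments: {"type":"object","properties":{"offset":{"type":"array","items":{"type":"array","items":{"type":"number"}}},"dr":{"type":"array","items":{"type":"array","items":{"type":"number"}}},"grip":{"type":"array","items":{"type":"number"}},"force":{"type":"number"}},"required":["offset","dr","grip"]}

```bash
ls; mkdir -p pics; python3 - <<'E'
from bench import r, snapshot, workorder
import cv2, numpy as np
print(r.sense())
for n in ["scene","top","wrist"]:
    s=snapshot(n); cv2.imwrite(f"pics/{n}0.png",s["pixels"][:,:,::-1]); 
    import pickle; pickle.dump(s,open(f"{n}0.pkl","wb"))
    print(n,s["fx"],s["fy"],s["cx"],s["cy"],s["distortion"]);print(np.round(s["world_to_cam"],3))
E
```

```text
pics
{'time': 0.0, 'joint_pos': array([-7.95503702e+01,  7.51517101e+00,  8.53309339e+01, -4.40002988e-04,
        8.72601132e+01, -4.89422566e+00]), 'qd': array([ 0.10514132,  0.00164322,  0.12175919, -0.00927564, -0.02494743,
        0.04734017]), 'joint_efforts': array([-2.93036273e-04, -5.69390416e+01, -5.00551093e+01, -4.94259541e-05,
        1.45809213e-02,  8.01676720e-06]), 'tool_pos': array([ 158.66058321, -577.99871445,  193.72796841]), 'tcp_rot': array([-94.65717491,  89.89378096, 100.68670197]), 'ft_force': array([ 0.53317938, -0.04231637, -0.24530378]), 'wrist_torque': array([-0.01478334,  0.01144605,  0.04108627]), 'finger_gap': 85.48323022631753}
scene 373.45195372304124 373.45195372304124 319.61153086071033 195.43959957732048 [-0.00415512  0.          0.          0.          0.        ]
[[-7.20000e-01 -6.94000e-01  1.40000e-02  3.45015e+02]
 [ 5.19000e-01 -5.24000e-01  6.75000e-01 -3.34387e+02]
 [-4.61000e-01  4.93000e-01  7.37000e-01 -8.42982e+02]
 [ 0.00000e+00  0.00000e+00  0.00000e+00  1.00000e+00]]
top 492.0464081944352 492.0464081944352 324.6547248932348 200.0197435354934 [-0.01214505  0.          0.          0.          0.        ]
[[ 1.200000e-02 -1.000000e+00 -2.000000e-03 -4.959600e+01]
 [ 9.820000e-01  1.200000e-02  1.880000e-01 -5.203940e+02]
 [-1.880000e-01 -4.000000e-03  9.820000e-01 -1.336351e+03]
 [ 0.000000e+00  0.000000e+00  0.000000e+00  1.000000e+00]]
wrist 308.33625231696607 308.33625231696607 315.5586740926478 199.01408994791865 [-0.00692791  0.          0.          0.          0.        ]
[[ 2.65000e-01 -9.64000e-01 -1.00000e-03 -5.98540e+02]
 [ 9.29000e-01  2.56000e-01 -2.66000e-01  3.51800e+01]
 [ 2.57000e-01  7.00000e-02  9.64000e-01 -3.77238e+02]
 [ 0.00000e+00  0.00000e+00  0.00000e+00  1.00000e+00]]
```

View pics/scene0.png

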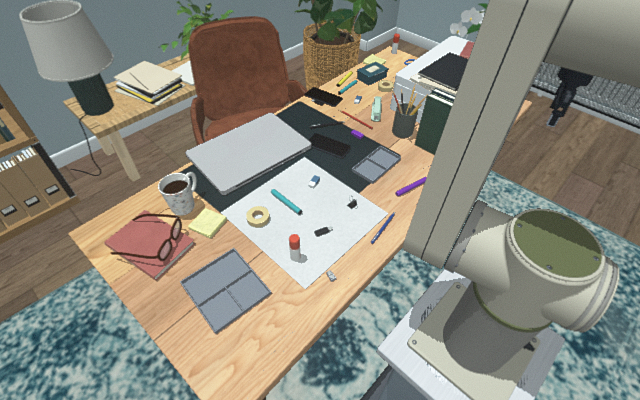

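View pics/top0.png

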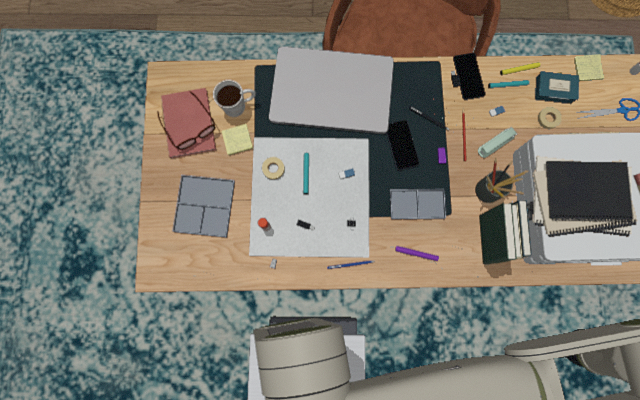

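View pics/wrist0.png

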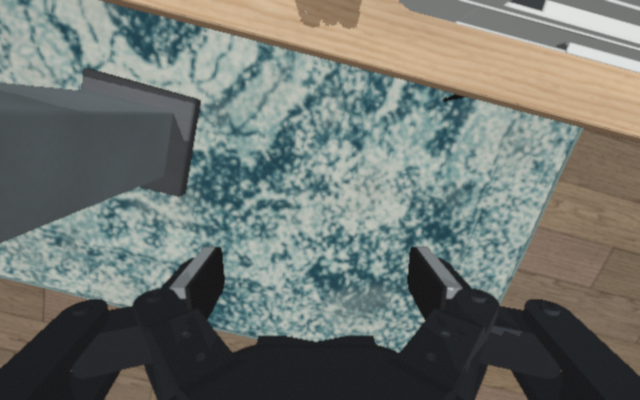

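The top view shows everything: large tray at about (205,206), small tray at (417,204), marker (306,173), eraser (347,173), glue stick (263,224), memory stick (305,225), clip (351,223), tape (272,168). I'll enlarge it.

```bash
cat > h.py <<'E'
import numpy as np, cv2, pickle
from scipy.spatial.transform import Rotation as R
def K(s): return np.array([[s["fx"],0,s["cx"]],[0,s["fy"],s["cy"]],[0,0,1.]])
def unproj(s,pts,z):
    pts=np.array(pts,float).reshape(-1,1,2)
    n=cv2.undistortPoints(pts,K(s),np.array(s["distortion"],float)).reshape(-1,2)
    M=np.array(s["world_to_cam"]);Rm=M[:3,:3];c=-Rm.T@M[:3,3]
    d=np.c_[n[:,0],-n[:,1],-np.ones(len(n))]@Rm
    t=(np.broadcast_to(z,len(n))-c[2])/d[:,2]
    return c+d*t[:,None]
def proj(s,P):
    M=np.array(s["world_to_cam"]);p=np.array(P,float).reshape(-1,3)@M[:3,:3].T+M[:3,3]
    p=p*[1,-1,-1]
    return cv2.projectPoints(p,np.zeros(3),np.zeros(3),K(s),np.array(s["distortion"],float))[0].reshape(-1,2)
def crop(s,x0,y0,x1,y1,k,name):
    im=s["pixels"][y0:y1,x0:x1,::-1]
    im=cv2.resize(im,None,fx=k,fy=k,interpolation=cv2.INTER_CUBIC)
    for x in range((x0//10+1)*10,x1,10):
        cv2.line(im,(int((x-x0+.5)*k),0),(int((x-x0+.5)*k),6),(0,0,255),1)
        cv2.putText(im,str(x),(int((x-x0+.5)*k)-10,16),0,.35,(0,0,255),1)
    for y in range((y0//10+1)*10,y1,10):
        cv2.line(im,(0,int((y-y0+.5)*k)),(6,int((y-y0+.5)*k)),(0,0,255),1)
        cv2.putText(im,str(y),(8,int((y-y0+.5)*k)+4),0,.35,(0,0,255),1)
    cv2.imwrite("pics/"+name,im)
def load(n): return pickle.load(open(n,"rb"))
E
python3 - <<'E'
from h import *
s=load("top0.pkl")
crop(s,245,145,375,260,6,"c1.png")
crop(s,165,165,245,245,7,"c2.png")
crop(s,380,175,460,230,9,"c3.png")
E
```

```text
(no output)
```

View pics/c1.png

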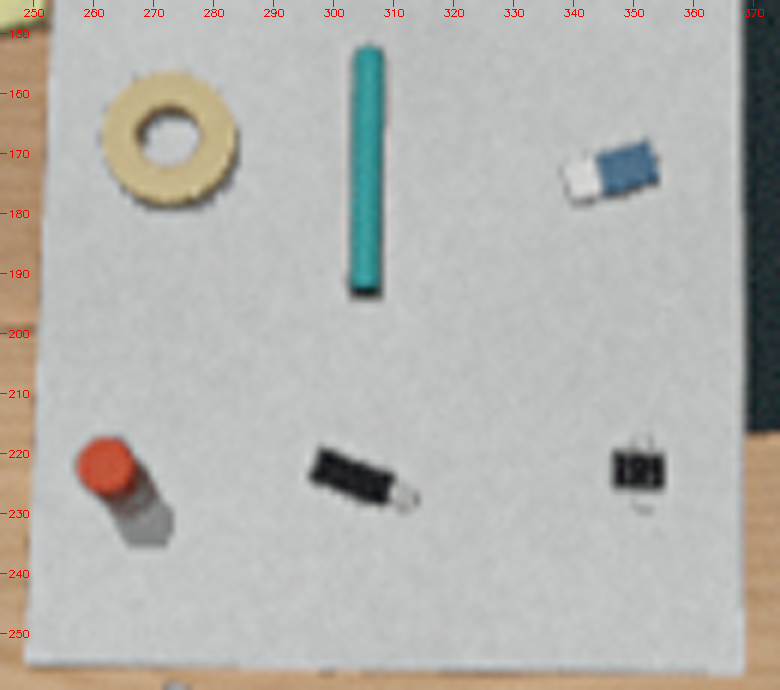

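View pics/c2.png

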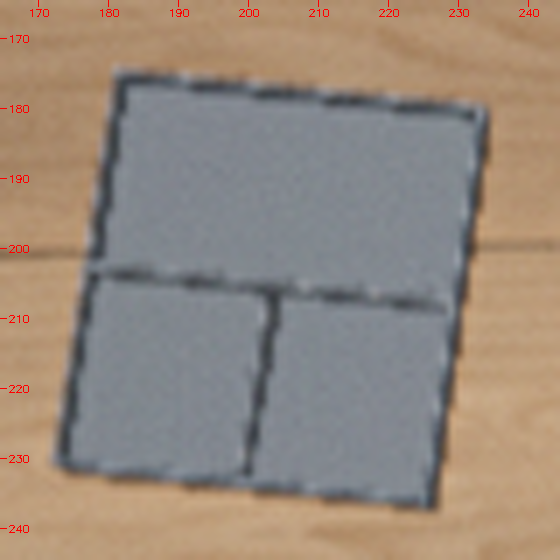

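View pics/c3.png

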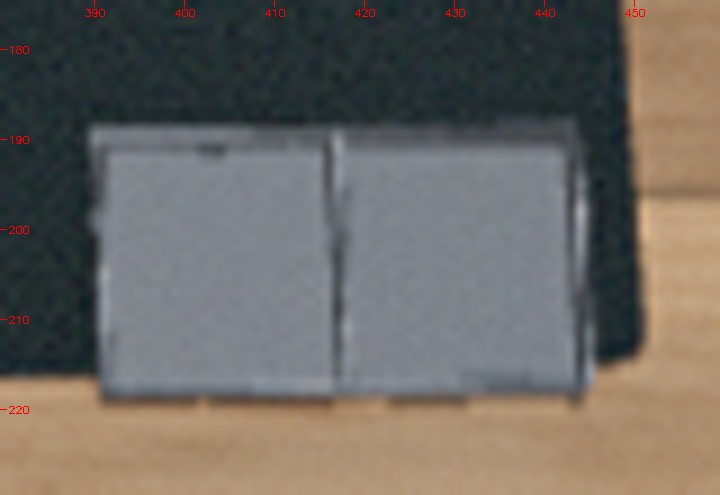

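```bash
cat > m.py <<'E'
from h import *
s=load("top0.pkl")
def show(n,p,z):
    w=unproj(s,p,z); print(n,np.round(w[:,:2],0).tolist(), "mean",np.round(w[:,:2].mean(0),1),
     "len",np.round(np.linalg.norm(np.diff(np.r_[w,w[:1]],axis=0),axis=1),0), "ang last-first",np.round(np.degrees(np.arctan2(*(w[-1]-w[0])[[1,0]])),1))
show("marker ends",[(305.4,193.5),(306.4,152.3)],[12,12])
show("eraser",[(342,177.9),(337.8,171),(352.5,167.8),(354.6,175)],14)
show("eraser axis",[(340,175),(353.6,171.3)],14)
show("glue",[(262.3,222)],92)
show("mem axis",[(297,222),(313.5,227.3)],9)
show("memwidth",[(298.3,218.8),(296.2,224.3),(307.5,228.7),(310.5,223.5)],12)
show("clip",[(346.8,219.3),(355,219.3),(355,226),(346.8,226)],14)
show("tape",[(273,168)],20)
show("large",[(180.8,174.7),(234.3,179.7),(226.8,237),(173,231.5)],14)
show("small",[(389.8,188.8),(443.3,188.2),(445,217),(391,217.5)],14)
show("bd",[(252,140),(367,140),(368.5,255.5),(249.5,254.5)],4)
E
python3 m.py
```

```text
marker ends [[547.0, 13.0], [671.0, 13.0]] mean [608.7  12.8] len [124. 124.] ang last-first -0.2
eraser [[594.0, -93.0], [615.0, -80.0], [625.0, -123.0], [603.0, -130.0]] mean [ 609.1 -106.5] len [24. 44. 22. 38.] ang last-first -76.0
eraser axis [[603.0, -87.0], [614.0, -127.0]] mean [ 608.4 -106.7] len [41. 41.] ang last-first -73.7
glue [[450.0, 125.0]] mean [450.2 124.6] len [0.] ang last-first 0.0
mem axis [[463.0, 36.0], [449.0, -12.0]] mean [456.   11.8] len [50. 50.] ang last-first -107.2
memwidth [[472.0, 32.0], [456.0, 38.0], [444.0, 5.0], [459.0, -3.0]] mean [457.9  17.8] len [17. 35. 17. 38.] ang last-first -110.5
clip [[472.0, -107.0], [473.0, -131.0], [453.0, -131.0], [453.0, -107.0]] mean [ 462.7 -119. ] len [24. 19. 23. 19.] ang last-first -179.8
tape [[620.0, 109.0]] mean [619.8 108.6] len [0.] ang last-first 0.0
large [[598.0, 378.0], [585.0, 221.0], [417.0, 235.0], [431.0, 389.0]] mean [507.7 305.9] len [158. 168. 155. 168.] ang last-first 176.2
small [[563.0, -232.0], [567.0, -387.0], [482.0, -389.0], [479.0, -234.0]] mean [ 522.8 -310.5] len [155.  85. 155.  84.] ang last-first -178.4
bd [[709.0, 176.0], [713.0, -167.0], [370.0, -170.0], [369.0, 169.0]] mean [540.4   2.1] len [343. 343. 339. 340.] ang last-first -178.9
```

```bash
cat > p.py <<'E'
from h import *
from bench import r
import sys
def Rt(th):
    c,s=np.cos(np.radians(th)),np.sin(np.radians(th))
    return np.array([[0,c,s],[0,s,-c],[-1,0,0]],float)
def state():
    st=r.sense(); Rm=R.from_euler("xyz",st["tcp_rot"],degrees=True).as_matrix()
    return st,Rm
def info():
    st,Rm=state()
    print("t",round(st["time"],2),"pos",np.round(st["tool_pos"],1),"jaw yaw",np.round(np.degrees(np.arctan2(Rm[1,1],Rm[0,1])),1),"x",np.round(Rm[:,0],3),"gap",round(st["finger_gap"],1),"F",np.round(st["ft_force"],1),"q",np.round(st["joint_pos"],0))
    return st,Rm
def plan(x,y,z,th,maxmm=55,maxdeg=9):
    "straight; all rows equal; jaw yaw modulo 180"
    st,Rm=info()
    best=min((R.from_matrix(Rm.T@Rt(th+k)).as_rotvec(degrees=True) for k in (0,180)),key=np.linalg.norm)
    d=np.array([x,y,z])-st["tool_pos"]
    n=int(max(1,np.ceil(np.linalg.norm(d)/maxmm),np.ceil(np.linalg.norm(best)/maxdeg)))
    # translation first in current frame if no rotation; else per-row simulate
    Rc=Rm.copy();offs=[]
    for i in range(n):
        offs.append(np.round(Rc.T@(d/n)/10,2).tolist()); Rc=Rc@R.from_rotvec(best/n,degrees=True).as_matrix()
    print("n",n,"dr/row",np.round(best/n,2).tolist(),"dist",np.round(d,1))
    print("total tool offset cm",np.round(Rm.T@d/10,2))
    for o in offs: print(o)
if __name__=="__main__":
    a=list(map(float,sys.argv[1:]))
    plan(*a) if a else info()
E
python3 p.py 608 13 180 90
```

```text
t 0.15 pos [ 158.7 -578.1  194. ] jaw yaw -74.7 x [-0.     0.001 -1.   ] gap 85.6 F [ 0.1  0.  -0.3] q [-80.   8.  85.  -0.  87.  -5.]
n 14 dr/row [1.1, 0.0, 0.01] dist [449.3 591.1 -14. ]
total tool offset cm [  1.47 -45.11 -58.97]
[0.11, -3.22, -4.21]
[0.1, -3.3, -4.15]
[0.1, -3.38, -4.09]
[0.1, -3.46, -4.02]
[0.1, -3.53, -3.95]
[0.1, -3.61, -3.89]
[0.1, -3.68, -3.82]
[0.1, -3.76, -3.74]
[0.1, -3.83, -3.67]
[0.1, -3.9, -3.6]
[0.1, -3.96, -3.52]
[0.1, -4.03, -3.45]
[0.1, -4.1, -3.37]
[0.1, -4.16, -3.29]
```

>>> send_rows(
  offset=[
    [0,0,0],
    [0,0,0],
    [0,-4.5,-3.45],
    [0,-4.5,-3.45],
    [0,-4.5,-3.45],
  ],
  dr=[
    [7.65,0,0],
    [7.65,0,0],
    [0,0,0],
    [0,0,0],
    [0,0,0],
  ],
  grip=[100,100,50,50,50],
  force=40,
)

```text
time: 0.78
tool_pos: [262.8, -441.9, 194.4]
tcp_rot: [-83.4, 90.0, 96.7]
ft_force: [0.7, -0.1, 0.2]
finger_gap: 43.0
```

>>> send_rows(
  offset=[
    [0,-4.5,-3.45],
    [0,-4.5,-3.45],
    [0,-4.5,-3.45],
    [0,-4.5,-3.45],
    [0,-4.5,-3.45],
  ],
  dr=[
    [0,0,0],
    [0,0,0],
    [0,0,0],
    [0,0,0],
    [0,0,0],
  ],
  grip=[50,50,50,50,50],
)

```text
time: 1.4
tool_pos: [435.3, -216.8, 194.7]
tcp_rot: [130.0, 90.0, -50.0]
ft_force: [0.4, -1.2, 1.0]
finger_gap: 42.6
```

>>> send_rows(
  offset=[
    [0,-4.5,-3.45],
    [0,-4.5,-3.45],
    [0,-4.5,-3.45],
    [0,-4.5,-3.45],
    [0,0,0],
  ],
  dr=[
    [0,0,0],
    [0,0,0],
    [0,0,0],
    [0,0,0],
    [0,0,0],
  ],
  grip=[50,50,50,50,50],
)

```text
time: 2.02
tool_pos: [573.4, -34.8, 193.9]
tcp_rot: [-47.9, 89.9, 132.4]
ft_force: [-1.0, -0.6, -0.5]
finger_gap: 42.6
```

```bash
python3 p.py 608 13 60 -90; python3 - <<'E'
from h import *
from bench import snapshot
s=snapshot("wrist"); pickle.dump(s,open("w1.pkl","wb")); crop(s,0,0,640,400,1.25,"w1.png")
E
```

```text
t 2.02 pos [573.4 -34.8 193.9] jaw yaw -89.7 x [-0.001  0.001 -1.   ] gap 42.6 F [-1.  -0.6 -0.5] q [-9.  4. 89.  0. 87. 81.]
n 3 dr/row [0.1, 0.02, 0.02] dist [  34.6   47.8 -133.9]
total tool offset cm [13.39 -4.75 -3.49]
[4.46, -1.58, -1.16]
[4.46, -1.59, -1.16]
[4.46, -1.59, -1.16]
```

View pics/w1.png

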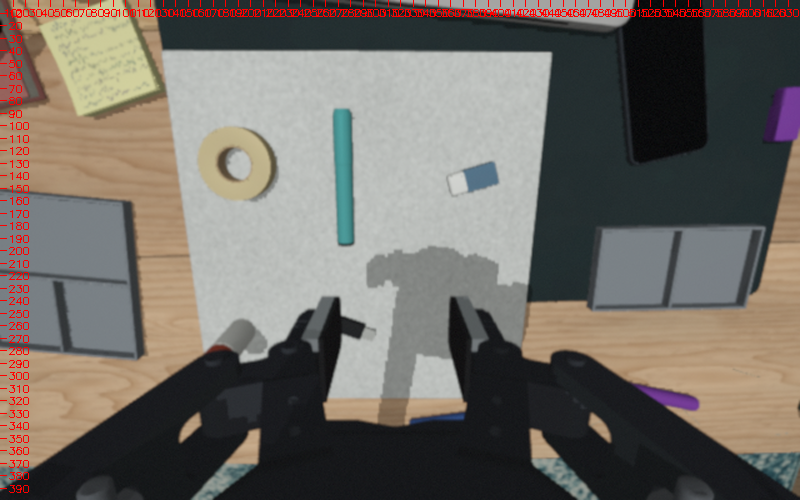

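The wrist view shows marker ends near (273,87) and (276.5,195), and the eraser around (378,143). I'll cross-check positions with this camera.

```bash
python3 - <<'E'
from h import *
s=load("w1.pkl")
crop(s,250,70,410,205,5,"w1c.png")
E
```

```text
(no output)
```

View pics/w1c.png

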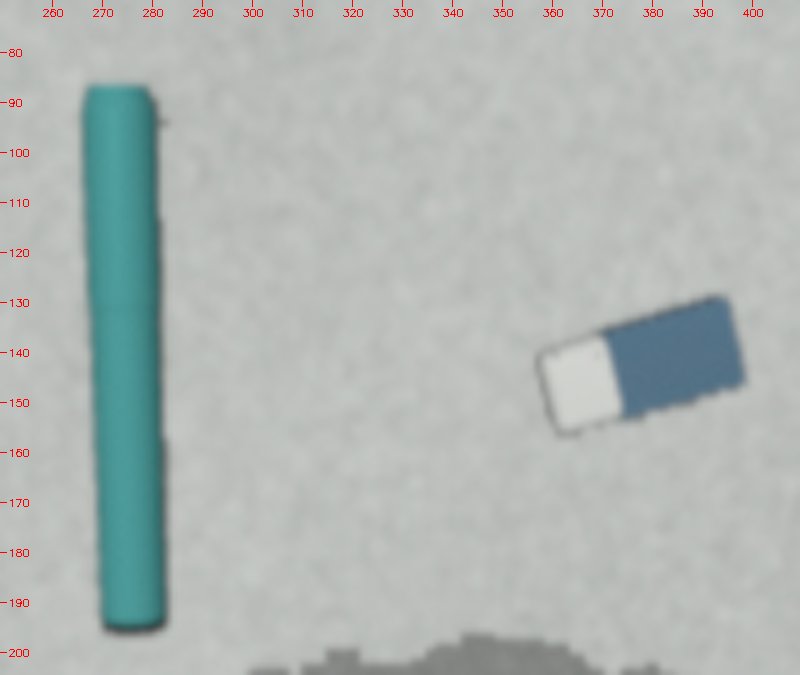

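```bash
python3 - <<'E'
from h import *
s=load("w1.pkl")
w=unproj(s,[(276.5,196),(273.3,86.7)],12);d=w[1]-w[0];print("marker",w,w.mean(0),np.linalg.norm(d),np.degrees(np.arctan2(d[1],d[0])))
e=unproj(s,[(357,140),(361.5,156.5),(398.5,146.5),(394.5,128.8)],14);
d=(e[2]+e[3]-e[0]-e[1])/2
print("eraser",e.mean(0),np.linalg.norm(d),np.linalg.norm(e[1]-e[0]),np.degrees(np.arctan2(d[1],d[0])))
E
python3 p.py 609 11.5 60 -90
```

```text
marker [[543.8361232   12.88780584  12.        ]
 [668.58091228  12.98143773  12.        ]] [606.20851774  12.93462178  12.        ] 124.7448242239506 0.04300549343417009
eraser [ 608.05983073 -105.51014424   14.        ] 43.864542586193004 19.801172929609372 -73.7129608563597
t 2.08 pos [572.5 -36.7 193.9] jaw yaw -89.8 x [-0.002  0.    -1.   ] gap 42.9 F [ 0.4 -0.8  0.1] q [-9.  4. 90. -0. 87. 81.]
n 3 dr/row [0.08, 0.03, 0.0] dist [  36.5   48.2 -133.9]
total tool offset cm [13.38 -4.8  -3.69]
[4.46, -1.6, -1.23]
[4.46, -1.6, -1.23]
[4.46, -1.6, -1.22]
```

>>> send_rows(
  offset=[
    [4.6,-1.65,-1.15],
    [4.6,-1.65,-1.15],
    [4.6,-1.65,-1.15],
    [4.0,0,0],
    [0.8,0,0],
  ],
  dr=[
    [0,0,0],
    [0,0,0],
    [0,0,0],
    [0,0,0],
    [0,0,0],
  ],
  grip=[45,45,45,45,45],
)

```text
time: 2.7
tool_pos: [603.2, 10.3, 5.2]
tcp_rot: [-0.7, 89.6, 179.3]
ft_force: [-0.5, 0.2, 0.6]
finger_gap: 38.1
```

>>> send_rows(
  offset=[
    [0,0,0],
    [0,0,0],
    [0,0,0],
    [0,0,0],
    [0,0,0],
  ],
  dr=[
    [0,0,0],
    [0,0,0],
    [0,0,0],
    [0,0,0],
    [0,0,0],
  ],
  grip=[45,0,0,0,0],
)

```text
time: 3.32
tool_pos: [607.1, 11.3, 9.2]
tcp_rot: [177.3, 90.0, -2.7]
ft_force: [-0.5, 0.2, -0.1]
finger_gap: 0.1
```

```bash
python3 p.py; python3 - <<'E'
from h import *
from bench import snapshot
s=snapshot("wrist"); pickle.dump(s,open("w2.pkl","wb")); cv2.imwrite("pics/w2.png",s["pixels"][:,:,::-1])
s=snapshot("scene"); crop(s,200,130,420,290,3.5,"s2.png")
E
python3 p.py
```

```text
t 3.33 pos [607.1  11.3   9.2] jaw yaw -90.0 x [ 0.001 -0.    -1.   ] gap 0.1 F [-0.5  0.2 -0.1] q [-4. 18. 94.  0. 69. 86.]
t 3.42 pos [606.9  11.3   8.9] jaw yaw -89.9 x [ 0.  0. -1.] gap 0.1 F [-0.2 -0.5 -0.4] q [-4. 18. 94.  0. 69. 86.]
```

View pics/w2.png

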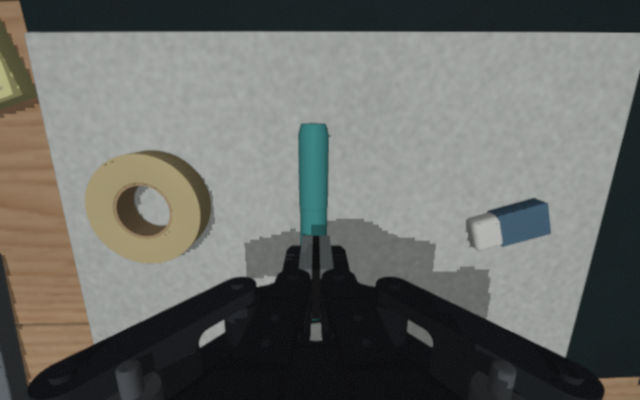

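View pics/s2.png

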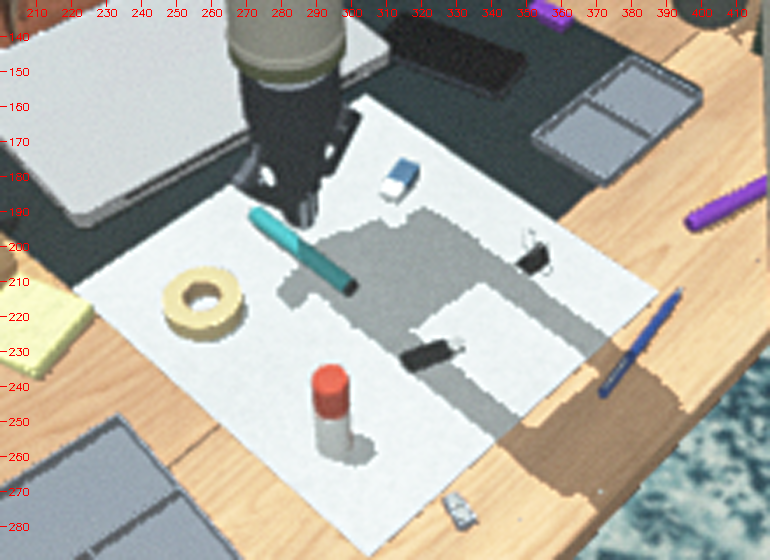

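```bash
python3 - <<'E'
from h import *
s=load("scene0.pkl")
print(proj(s,[(607,11.3,9),(607,11.3,28),(545,13,12),(669,13,12)]))
s=load("w2.pkl")
print(proj(s,[(607,11.3,9),(607,11.3,28),(545,13,12),(669,13,12)]))
for n in ["wrist0","w1","w2"]:
    s=load(n+".pkl"); M=s["world_to_cam"]; print(np.round(-M[:3,:3].T@M[:3,3],1), np.round(M[:3,:3],2).tolist())
E
```

```text
[[286.10086772 201.98375342]
 [285.76330464 197.69814407]
 [300.16930843 212.90903337]
 [271.81430076 190.8981692 ]]
[[316.38296134 226.04816687]
 [316.50348466 237.97610417]
 [313.62298399 315.81604287]
 [313.57833358 122.66467841]]
[ 222.9 -559.8  372.5] [[0.27, -0.96, -0.0], [0.93, 0.26, -0.27], [0.26, 0.07, 0.96]]
[640.2 -33.9 372.4] [[0.01, -1.0, -0.0], [0.96, 0.01, -0.27], [0.27, 0.0, 0.96]]
[673.5  12.1 187.9] [[0.0, -1.0, 0.0], [0.96, 0.0, -0.27], [0.27, 0.0, 0.96]]
```

```bash
python3 - <<'E'
from h import *
s=load("w2.pkl"); crop(s,260,180,380,330,5,"w2c.png")
print(proj(s,[(618,11.3,z) for z in (9,20,25,30,35,40,45)]))
s=load("scene0.pkl")
print(proj(s,[(607,11.3,z) for z in (9,20,25,30,35,40,45)]))
E
```

```text
[[316.4225392  209.00518248]
 [316.49281995 214.70134398]
 [316.52763196 217.52291699]
 [316.56445223 220.5073377 ]
 [316.60345953 223.66911054]
 [316.64485449 227.02451345]
 [316.68886304 230.59187725]]
[[286.10086772 201.98375342]
 [285.90647738 199.51588448]
 [285.81717374 198.38208342]
 [285.72727157 197.2406498 ]
 [285.63676486 196.09150656]
 [285.5456475  194.93457558]
 [285.45391332 193.76977773]]
```

View pics/w2c.png

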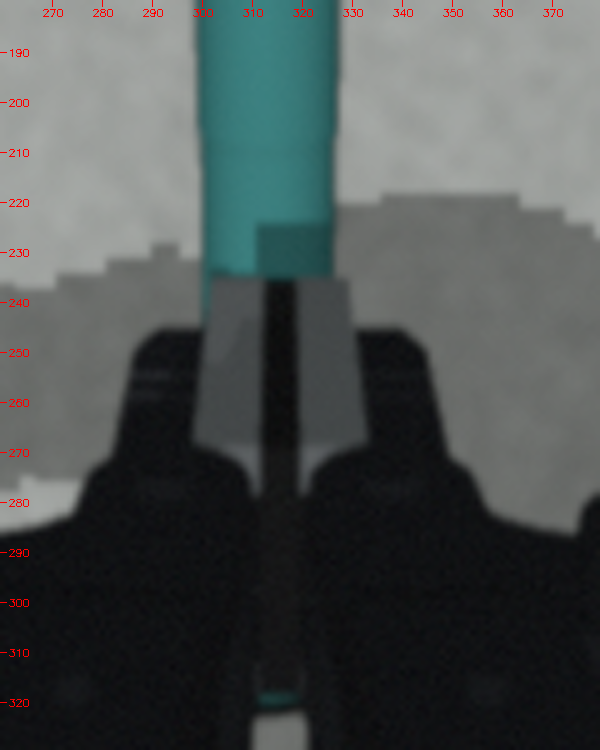

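```bash
python3 - <<'E'
from h import *
from bench import snapshot
s=snapshot("scene"); pickle.dump(s,open("s3.pkl","wb"));crop(s,255,140,325,220,9,"s3.png")
s=snapshot("top"); crop(s,260,130,350,210,8,"t3.png")
E
```

```text
(no output)
```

View pics/s3.png

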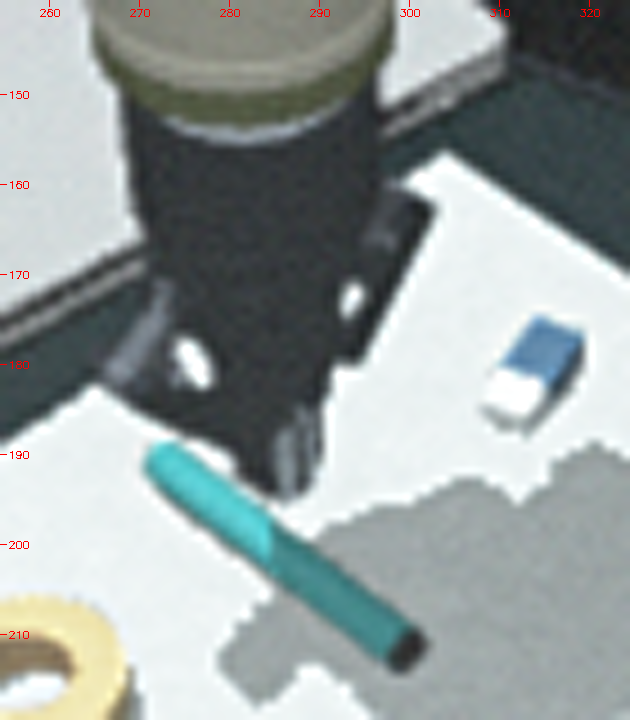

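View pics/t3.png

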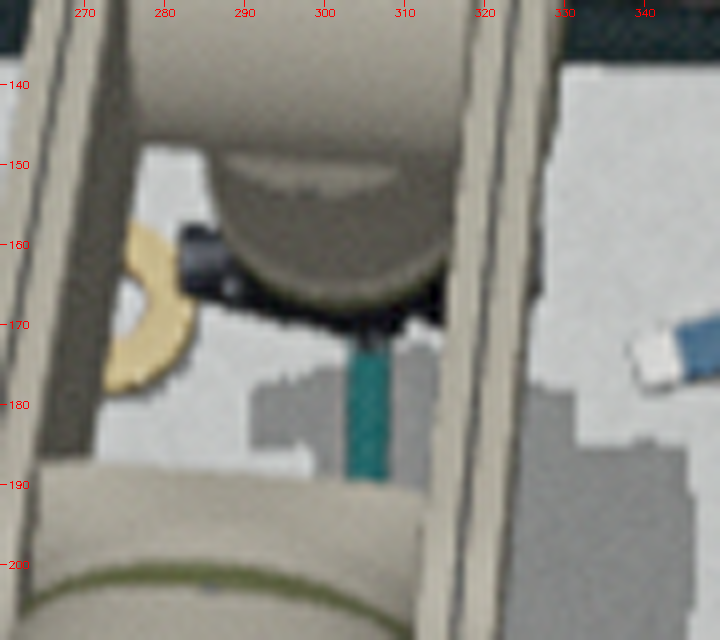

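```bash
python3 - <<'E'
from h import *
s=load("w2.pkl"); 
crop(s,70,20,230,290,3,"w2d.png");crop(s,450,180,580,270,6,"w2e.png")
print(proj(s,[(620,108.6,23),(620,141,23),(620,76,23),(652,108,23),(588,108,23),(594,-93,14),(615,-80,14),(625,-123,14),(603,-130,14)]))
E
```

```text
[[143.55083814 212.77445878]
 [ 86.28712083 212.68742321]
 [201.39316502 212.85540821]
 [135.94311522 155.82343612]
 [152.54692908 264.4073892 ]
 [486.20412049 248.93192596]
 [469.73073414 216.46305481]
 [544.72296434 200.37597178]
 [548.95390707 235.25695366]]
```

View pics/w2d.png

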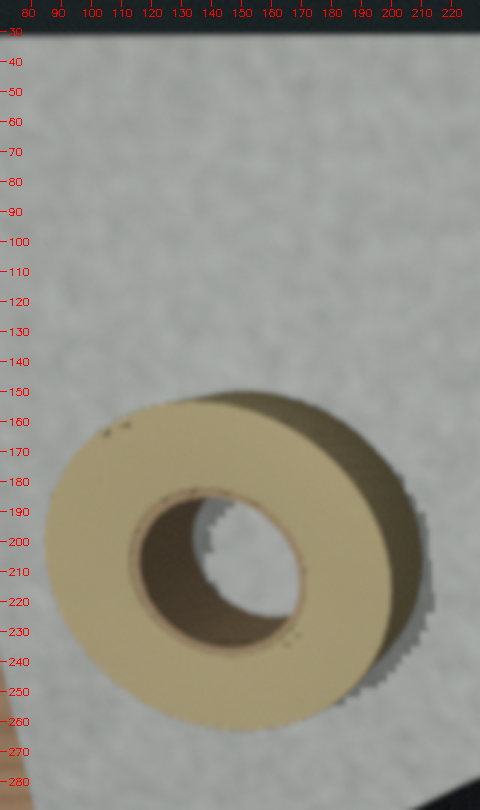

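View pics/w2e.png

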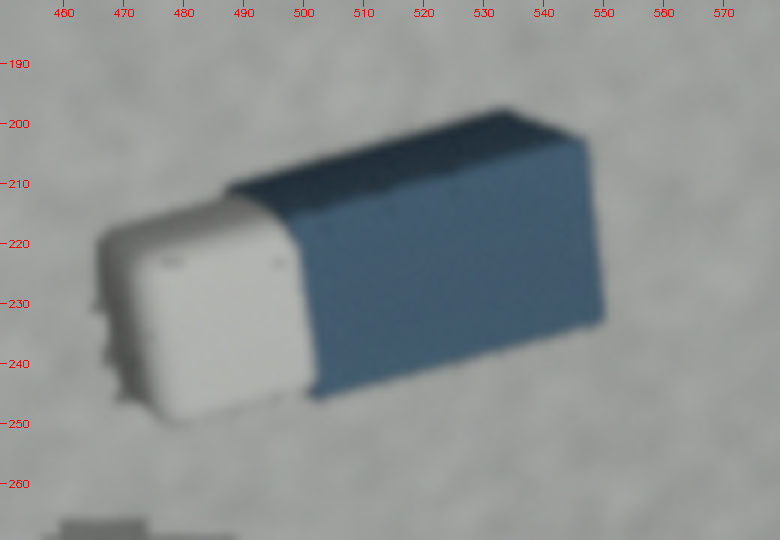

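The fingers shut fully (0.1 mm) yet didn't touch the marker. Both views put the real fingertips about 30 mm or more higher than the reported TCP, at (287,194) in the scene picture against the expected (286,202). The wrist camera pose itself checks out against the tape, so I won't trust the stated TCP length. I'll open, lower in small steps and watch the force.

>>> send_rows(
  offset=[
    [0,0,0],
    [0,0,0],
    [0,0,0],
    [0.7,-0.2,0],
    [0.7,0,0],
  ],
  dr=[
    [0,0,0],
    [0,0,0],
    [0,0,0],
    [0,0,0],
    [0,0,0],
  ],
  grip=[45,45,45,45,45],
)

```text
time: 4.15
tool_pos: [606.7, 13.4, -5.9]
tcp_rot: [-10.7, 90.0, 169.4]
ft_force: [-0.8, -0.1, 0.8]
finger_gap: 38.5
```

```bash
python3 p.py; python3 - <<'E'
from h import *
from bench import snapshot
s=snapshot("scene"); pickle.dump(s,open("s4.pkl","wb"));crop(s,255,150,325,220,9,"s4.png")
s=snapshot("wrist"); pickle.dump(s,open("w4.pkl","wb"));crop(s,220,170,420,330,4,"w4.png")
E
```

```text
t 4.15 pos [606.7  13.4  -5.9] jaw yaw -89.9 x [-0.  0. -1.] gap 38.5 F [-0.8 -0.1  0.8] q [-4. 19. 94.  0. 67. 86.]
```

View pics/s4.png

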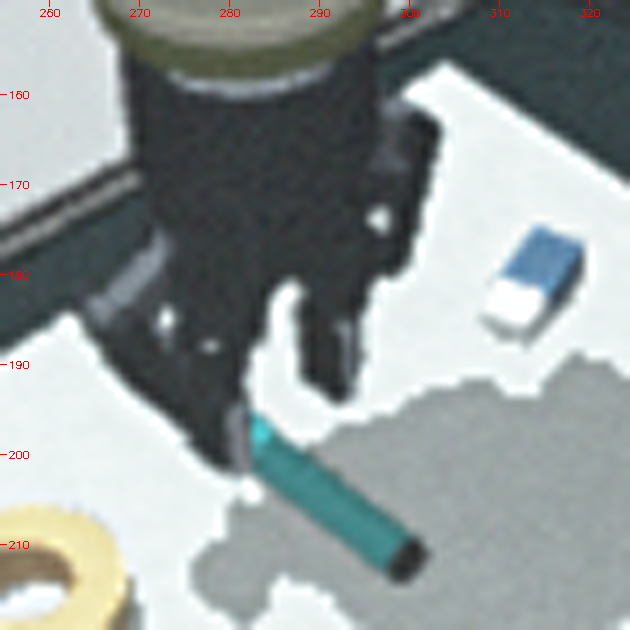

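View pics/w4.png

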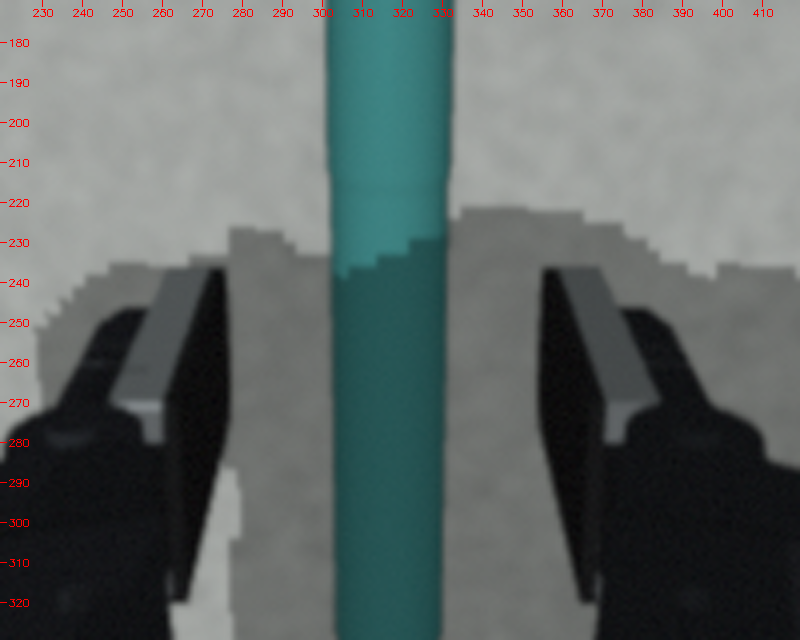

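```bash
python3 - <<'E'
from h import *
from scipy.optimize import least_squares
s=load("w4.pkl"); T=np.array([606.7,13.4,-5.9])
# jaw along -y world = image right. fit tip front/rear corners
obs=np.array([(276.7,236),(355,236)])
for w in (11,8):
  f=lambda p:(proj(s,[T+[w+p[2],p[0],p[1]],T+[w+p[2],p[0]-38.5,p[1]]])-obs).ravel()
  q=least_squares(f,[19,30,0]); print(w,q.x,q.cost)
E
```

```text
11 [19.71462609 36.10488113 -3.16258779] 0.0019843137672212567
8 [19.71462609 36.10488106 -0.16258782] 0.001984313767222872
```

>>> send_rows(
  offset=[
    [0.7,0,0],
    [0.7,0,0],
    [0.5,0,0],
    [0,0,0],
  ],
  dr=[
    [0,0,0],
    [0,0,0],
    [0,0,0],
    [0,0,0],
  ],
  grip=[45,45,45,45],
)

```text
time: 4.75
tool_pos: [606.2, 13.3, -25.0]
tcp_rot: [-3.5, 89.9, 176.5]
ft_force: [-1.5, -0.1, 0.3]
finger_gap: 38.7
```

>>> send_rows(
  offset=[
    [0,0,0],
    [0,0,0],
    [0,0,0],
    [0,0,0],
  ],
  dr=[
    [0,0,0],
    [0,0,0],
    [0,0,0],
    [0,0,0],
  ],
  grip=[0,0,0,0],
)

```text
time: 5.25
tool_pos: [607.2, 13.2, -23.8]
tcp_rot: [176.9, 90.0, -3.1]
ft_force: [0.9, 0.1, 2.4]
finger_gap: 16.0
```

```bash
python3 p.py; python3 - <<'E'
from h import *
from bench import snapshot
s=snapshot("wrist"); pickle.dump(s,open("w5.pkl","wb"));crop(s,220,170,420,330,4,"w5.png")
E
```

```text
t 5.25 pos [607.2  13.2 -23.8] jaw yaw -90.0 x [ 0.001 -0.    -1.   ] gap 16.0 F [0.9 0.1 2.4] q [-4. 20. 94.  0. 65. 86.]
```

View pics/w5.png

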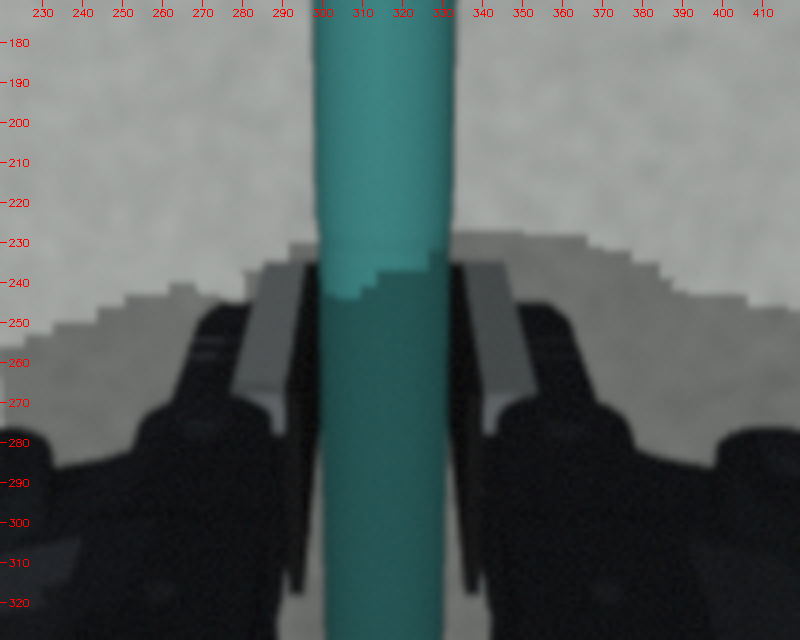

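Gripped at 16 mm, so the real tips sit about 31–33 mm above the reported TCP. I'll lift it.

>>> send_rows(
  offset=[
    [-2,0,0],
    [-4,0,0],
    [-4,0,0],
  ],
  dr=[
    [0,0,0],
    [0,0,0],
    [0,0,0],
  ],
  grip=[0,0,0],
)

```text
time: 5.68
tool_pos: [606.6, 13.3, 77.8]
tcp_rot: [-15.3, 90.0, 164.8]
ft_force: [0.8, -0.4, -0.0]
finger_gap: 15.7
```

```bash
python3 p.py 549.1 302.6 76 -4.5
```

```text
t 5.67 pos [606.6  13.3  77.8] jaw yaw -90.0 x [-0.  0. -1.] gap 15.7 F [ 0.8 -0.4 -0. ] q [-4. 13. 91.  0. 75. 86.]
n 10 dr/row [-8.55, 0.0, 0.0] dist [-57.5 289.3  -1.8]
total tool offset cm [  0.19 -28.94   5.73]
[0.02, -2.89, 0.57]
[0.02, -2.95, 0.14]
[0.02, -2.93, -0.3]
[0.02, -2.86, -0.74]
[0.02, -2.72, -1.15]
[0.02, -2.51, -1.54]
[0.02, -2.26, -1.9]
[0.02, -1.95, -2.21]
[0.02, -1.6, -2.48]
[0.02, -1.21, -2.69]
```

>>> send_rows(
  offset=[
    [0,-2.89,0.57],
    [0,-2.95,0.14],
    [0,-2.93,-0.3],
    [0,-2.86,-0.74],
    [0,-2.72,-1.15],
  ],
  dr=[
    [-8.55,0,0],
    [-8.55,0,0],
    [-8.55,0,0],
    [-8.55,0,0],
    [-8.55,0,0],
  ],
  grip=[0,0,0,0,0],
)

```text
time: 6.3
tool_pos: [578.0, 158.9, 77.3]
tcp_rot: [146.8, 89.9, 9.8]
ft_force: [0.7, 0.1, 0.4]
finger_gap: 15.8
```

>>> send_rows(
  offset=[
    [0,-2.51,-1.54],
    [0,-2.26,-1.9],
    [0,-1.95,-2.21],
    [0,-1.6,-2.48],
    [0,-1.21,-2.69],
  ],
  dr=[
    [-8.55,0,0],
    [-8.55,0,0],
    [-8.55,0,0],
    [-8.55,0,0],
    [-8.55,0,0],
  ],
  grip=[0,0,0,0,0],
)

```text
time: 6.92
tool_pos: [549.1, 303.6, 77.2]
tcp_rot: [118.3, 89.9, 24.1]
ft_force: [-0.1, 0.0, -0.1]
finger_gap: 15.7
```

>>> send_rows(
  offset=[
    [0,0,0],
  ],
  dr=[
    [0,0,0],
  ],
  grip=[0],
)

```text
time: 7.05
tool_pos: [548.8, 304.5, 77.1]
tcp_rot: [140.1, 89.9, 45.8]
ft_force: [0.5, -1.8, -0.7]
finger_gap: 16.2
```

```bash
python3 p.py 549.1 302.6 -22 -4.5;  python3 - <<'E'
from h import *
from bench import snapshot
s=snapshot("wrist"); pickle.dump(s,open("w6.pkl","wb"));crop(s,0,0,640,400,1.25,"w6.png")
E
```

```text
t 7.05 pos [548.8 304.5  77.1] jaw yaw -4.3 x [ 0.001  0.001 -1.   ] gap 16.2 F [ 0.5 -1.8 -0.7] q [24. 16. 88.  0. 76. 29.]
n 2 dr/row [0.12, -0.02, -0.02] dist [  0.3  -1.9 -99.1]
total tool offset cm [9.91 0.04 0.19]
[4.95, 0.02, 0.1]
[4.95, 0.02, 0.09]
```

View pics/w6.png

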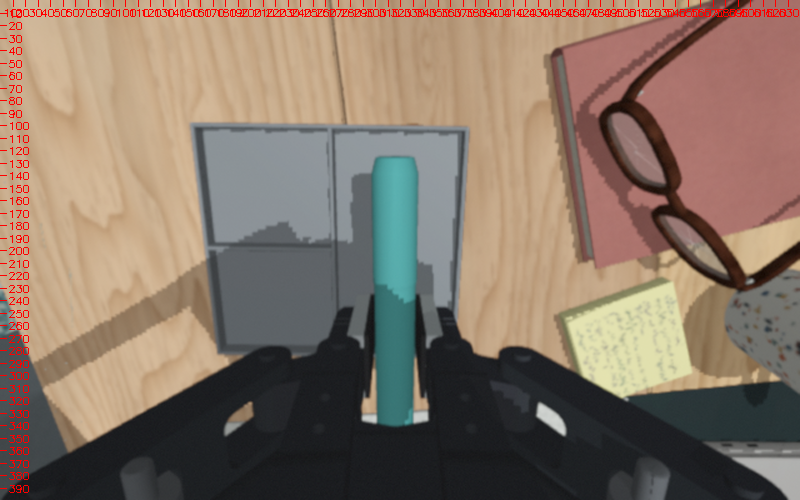

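```bash
python3 - <<'E'
from h import *
s=load("w6.pkl")
print(unproj(s,np.array([(192,124),(468,127),(219,353)])/1.25,14)[:,:2])
c=np.array([507.7,305.9]);a=np.radians(-4.5)
Q=np.array([[np.cos(a),-np.sin(a)],[np.sin(a),np.cos(a)]])
for p in [(-84.5,78.5),(84.5,78.5),(-84.5,-78.5),(41.5,0),(-41.5,38.5),(-41.5,-38.5)]: print(p,c+Q@p)
E
```

```text
[[433.05086005 391.91822424]
 [597.73987632 377.90027962]
 [419.33877232 238.86811324]]
(-84.5, 78.5) [429.61952431 390.78780429]
(84.5, 78.5) [598.09855372 377.52821711]
(-84.5, -78.5) [417.30144628 234.27178289]
(41.5, 0) [549.07206935 302.64394753]
(-41.5, 38.5) [469.34860584 347.53736982]
(-41.5, -38.5) [463.30725546 270.77473512]
```

>>> send_rows(
  offset=[
    [4.5,0,0.1],
    [4,0,0.1],
    [1.55,0,0],
    [0,0,0],
    [0,0,0],
  ],
  dr=[
    [0,0,0],
    [0,0,0],
    [0,0,0],
    [0,0,0],
    [0,0,0],
  ],
  grip=[0,0,0,0,0],
)

```text
time: 7.72
tool_pos: [550.2, 300.5, -23.3]
tcp_rot: [114.8, 89.9, 20.2]
ft_force: [0.3, 0.2, 0.5]
finger_gap: 15.9
```

>>> send_rows(
  offset=[
    [0,0,0],
    [0,0,0],
    [0,0,0],
    [-2,0,0],
    [-4,0,0],
  ],
  dr=[
    [0,0,0],
    [0,0,0],
    [0,0,0],
    [0,0,0],
    [0,0,0],
  ],
  grip=[35,35,35,35,35],
)

```text
time: 8.35
tool_pos: [547.5, 299.8, 35.0]
tcp_rot: [-61.5, 89.8, -155.9]
ft_force: [0.5, 0.7, 0.3]
finger_gap: 29.8
```

```bash
python3 p.py 608 -106 76 16;  python3 - <<'E'
from h import *
from bench import snapshot
s=snapshot("wrist"); pickle.dump(s,open("w7.pkl","wb"));crop(s,0,0,640,400,1.25,"w7.png")
E
```

```text
t 8.35 pos [547.5 299.8  35. ] jaw yaw -4.5 x [-0.003 -0.002 -1.   ] gap 29.8 F [0.5 0.7 0.3] q [24. 19. 90. -0. 72. 28.]
n 8 dr/row [-2.56, 0.01, 0.03] dist [  60.5 -405.8   41. ]
total tool offset cm [-4.06  9.18 40.  ]
[-0.51, 1.15, 5.0]
[-0.51, 0.92, 5.05]
[-0.51, 0.7, 5.08]
[-0.51, 0.47, 5.11]
[-0.51, 0.24, 5.12]
[-0.51, 0.01, 5.13]
[-0.51, -0.22, 5.12]
[-0.51, -0.44, 5.11]
```

View pics/w7.png

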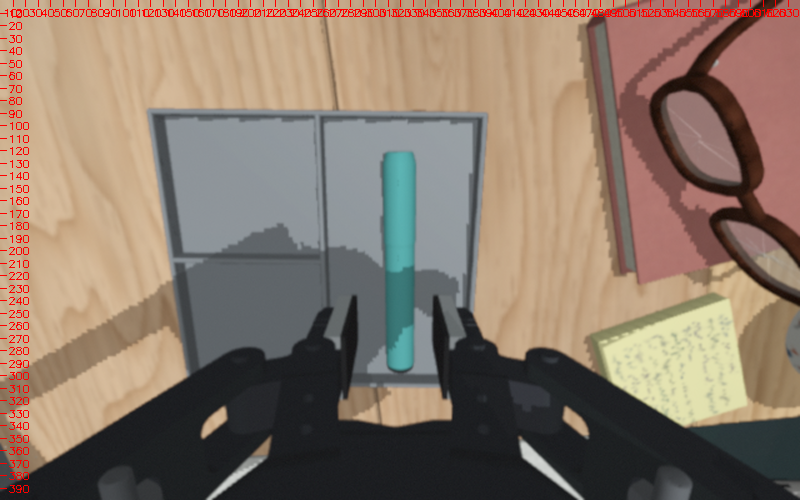

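The marker lies flat inside the long compartment. Next is the eraser.

>>> send_rows(
  offset=[
    [-0.8,1.15,5.0],
    [-0.8,0.92,5.05],
    [-0.8,0.7,5.08],
    [-0.8,0.47,5.11],
    [-0.8,0.24,5.12],
  ],
  dr=[
    [-2.56,0,0],
    [-2.56,0,0],
    [-2.56,0,0],
    [-2.56,0,0],
    [-2.56,0,0],
  ],
  grip=[45,45,45,45,45],
)

```text
time: 9.02
tool_pos: [587.7, 45.3, 77.4]
tcp_rot: [82.2, 89.9, 0.6]
ft_force: [-0.3, -0.2, -0.4]
finger_gap: 38.3
```

>>> send_rows(
  offset=[
    [0,0.0,5.13],
    [0,-0.22,5.12],
    [0,-0.44,5.11],
    [0,0,0],
  ],
  dr=[
    [-2.56,0,0],
    [-2.56,0,0],
    [-2.56,0,0],
    [0,0,0],
  ],
  grip=[45,45,45,45],
)

```text
time: 9.52
tool_pos: [610.3, -109.3, 77.1]
tcp_rot: [41.8, 89.8, -32.4]
ft_force: [0.0, -0.1, -0.8]
finger_gap: 38.2
```

```bash
python3 p.py 608 -106 -20 16.3;  python3 - <<'E'
from h import *
from bench import snapshot
s=snapshot("wrist"); pickle.dump(s,open("w8.pkl","wb"));crop(s,0,0,640,400,1.25,"w8.png")
E
```

```text
t 9.53 pos [ 610.3 -109.3   77.1] jaw yaw 15.8 x [ 0.002 -0.001 -1.   ] gap 38.2 F [ 0.  -0.1 -0.8] q [-15.  15.  89.  -0.  76. -31.]
n 2 dr/row [-0.25, 0.06, -0.05] dist [ -2.3   3.3 -97.1]
total tool offset cm [ 9.71 -0.15 -0.4 ]
[4.85, -0.08, -0.2]
[4.85, -0.07, -0.19]
```

View pics/w8.png

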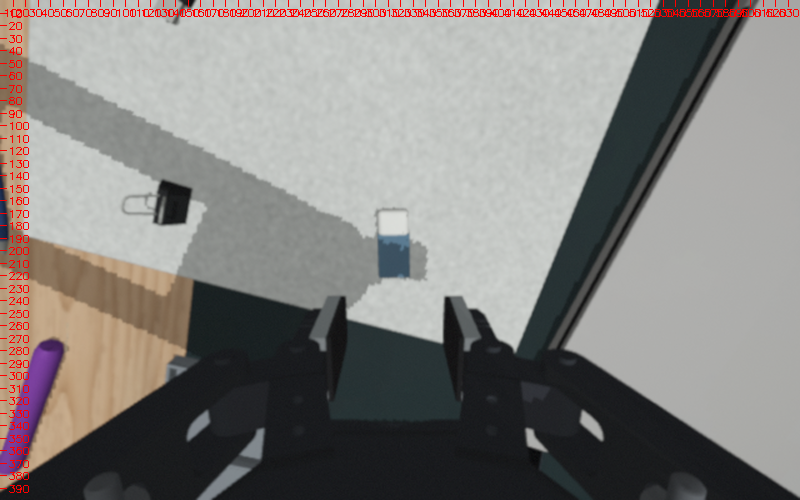

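```bash
python3 - <<'E'
from h import *
s=load("w8.pkl")
e=unproj(s,np.array([(377,208),(408,208),(410,277),(377,277)])/1.25,[14,14,16,16]);print(e,e.mean(0))
d=e[2]+e[3]-e[0]-e[1];print(np.degrees(np.arctan2(d[1],d[0])))
E
python3 p.py 608.5 -105.5 -26 16.3
```

```text
[[ 591.69317186  -85.5326332    14.        ]
 [ 610.54578381  -80.18963893   14.        ]
 [ 624.57607764 -123.50948215   16.        ]
 [ 603.65892368 -129.43233365   16.        ]] [ 607.61848925 -104.66602198   15.        ]
-73.40315506592582
t 9.57 pos [ 610.  -107.1   76.7] jaw yaw 15.8 x [ 0.002 -0.    -1.   ] gap 38.3 F [ 0.6  0.4 -0.1] q [-15.  15.  89.   0.  76. -31.]
n 2 dr/row [-0.23, 0.02, -0.04] dist [  -1.5    1.6 -102.7]
total tool offset cm [10.27 -0.12 -0.2 ]
[5.14, -0.06, -0.1]
[5.14, -0.05, -0.1]
```

>>> send_rows(
  offset=[
    [5.14,-0.06,-0.1],
    [4,-0.06,-0.1],
    [1.1,0,0],
    [0,0,0],
  ],
  dr=[
    [-0.3,0,0],
    [0,0,0],
    [0,0,0],
    [0,0,0],
  ],
  grip=[45,45,45,45],
)

```text
time: 10.07
tool_pos: [607.8, -102.8, -26.7]
tcp_rot: [-139.2, 90.0, 147.2]
ft_force: [0.7, -0.5, 0.2]
finger_gap: 38.6
```

>>> send_rows(
  offset=[
    [0,0,0],
    [0,0,0],
    [0,0,0],
    [0,0,0],
  ],
  dr=[
    [0,0,0],
    [0,0,0],
    [0,0,0],
    [0,0,0],
  ],
  grip=[0,0,0,0],
)

```text
time: 10.58
tool_pos: [610.0, -104.0, -24.3]
tcp_rot: [65.7, 89.8, -8.0]
ft_force: [0.4, 2.0, 7.2]
finger_gap: 17.8
```

>>> send_rows(
  offset=[
    [-2,0,0],
    [-4,0,0],
    [-4,0,0],
  ],
  dr=[
    [0,0,0],
    [0,0,0],
    [0,0,0],
  ],
  grip=[0,0,0],
)

```text
time: 10.95
tool_pos: [607.8, -103.9, 75.5]
tcp_rot: [53.4, 90.0, -20.3]
ft_force: [0.9, 0.5, 1.0]
finger_gap: 18.2
```

```bash
python3 p.py 469.3 347.5 78 -4.5;  python3 - <<'E'
from h import *
from bench import snapshot
s=snapshot("wrist"); pickle.dump(s,open("w9.pkl","wb"));crop(s,0,0,640,400,1.25,"w9.png")
E
```

```text
t 10.95 pos [ 607.8 -103.9   75.5] jaw yaw 16.3 x [ 0.001 -0.    -1.   ] gap 18.2 F [0.9 0.5 1. ] q [-14.  15.  90.  -0.  75. -31.]
n 9 dr/row [2.31, 0.0, -0.0] dist [-138.5  451.4    2.5]
total tool offset cm [ -0.27  -0.62 -47.22]
[-0.03, -0.07, -5.25]
[-0.03, -0.28, -5.24]
[-0.03, -0.49, -5.22]
[-0.03, -0.7, -5.2]
[-0.03, -0.91, -5.17]
[-0.03, -1.12, -5.13]
[-0.03, -1.32, -5.08]
[-0.03, -1.53, -5.02]
[-0.03, -1.73, -4.95]
```

View pics/w9.png

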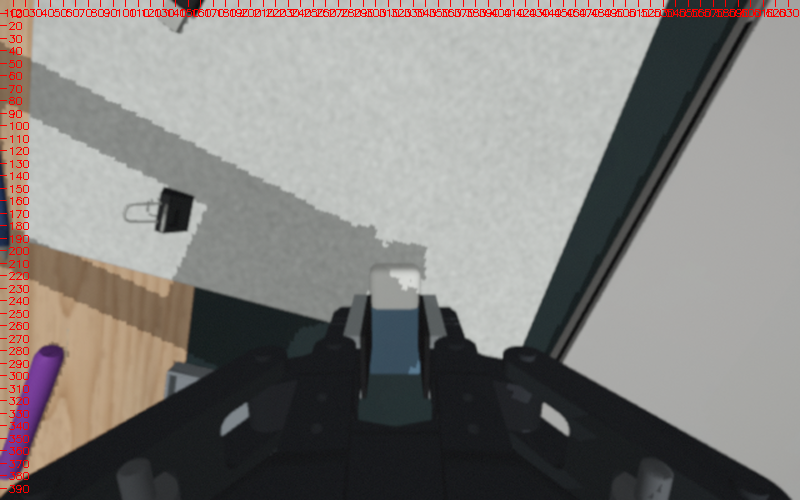

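>>> send_rows(
  offset=[
    [0,-0.07,-5.25],
    [0,-0.28,-5.24],
    [0,-0.49,-5.22],
    [0,-0.7,-5.2],
    [0,-0.91,-5.17],
  ],
  dr=[
    [2.31,0,0],
    [2.31,0,0],
    [2.31,0,0],
    [2.31,0,0],
    [2.31,0,0],
  ],
  grip=[0,0,0,0,0],
)

```text
time: 11.62
tool_pos: [530.7, 148.6, 74.7]
tcp_rot: [93.5, 89.9, 8.2]
ft_force: [0.3, 0.1, -0.8]
finger_gap: 18.3
```

>>> send_rows(
  offset=[
    [0,-1.12,-5.13],
    [0,-1.32,-5.08],
    [0,-1.53,-5.02],
    [0,-1.73,-4.95],
    [0,0,0],
  ],
  dr=[
    [2.31,0,0],
    [2.31,0,0],
    [2.31,0,0],
    [2.31,0,0],
    [0,0,0],
  ],
  grip=[0,0,0,0,0],
)

```text
time: 12.25
tool_pos: [468.1, 351.2, 74.6]
tcp_rot: [145.6, 89.9, 51.4]
ft_force: [0.0, -0.4, 0.1]
finger_gap: 18.4
```

```bash
python3 p.py 469.3 347.5 -23.5 -4.5
```

```text
t 12.25 pos [468.1 351.2  74.6] jaw yaw -4.2 x [ 0.001  0.002 -1.   ] gap 18.4 F [ 0.  -0.4  0.1] q [32. 10. 95.  0. 75. 36.]
n 2 dr/row [0.13, -0.06, -0.04] dist [  1.2  -3.7 -98.1]
total tool offset cm [9.81 0.13 0.38]
[4.9, 0.07, 0.19]
[4.9, 0.07, 0.18]
```

>>> send_rows(
  offset=[
    [4.9,0.07,0.19],
    [3.9,0.06,0.18],
    [1.0,0,0],
    [0,0,0],
    [0,0,0],
  ],
  dr=[
    [0,0,0],
    [0,0,0],
    [0,0,0],
    [0,0,0],
    [0,0,0],
  ],
  grip=[0,0,0,0,0],
)

```text
time: 12.88
tool_pos: [471.4, 343.9, -23.5]
tcp_rot: [120.9, 89.9, 26.4]
ft_force: [-0.2, 0.5, -0.5]
finger_gap: 18.3
```

>>> send_rows(
  offset=[
    [0,0,0],
    [0,0,0],
    [0,0,0],
    [-2,0,0],
    [-4,0,0],
  ],
  dr=[
    [0,0,0],
    [0,0,0],
    [0,0,0],
    [0,0,0],
    [0,0,0],
  ],
  grip=[38,38,38,38,38],
)

```text
time: 13.5
tool_pos: [468.6, 343.1, 34.7]
tcp_rot: [-54.4, 89.8, -148.8]
ft_force: [0.5, 0.8, 1.0]
finger_gap: 32.4
```

```bash
python3 p.py 450 125 120 -90;  python3 - <<'E'
from h import *
from bench import snapshot
s=snapshot("wrist"); pickle.dump(s,open("w10.pkl","wb"));crop(s,0,0,640,400,1.25,"w10.png")
E
```

```text
t 13.5 pos [468.6 343.1  34.7] jaw yaw -4.5 x [-0.003 -0.002 -1.   ] gap 32.4 F [0.5 0.8 1. ] q [31. 12. 97. -0. 71. 36.]
n 10 dr/row [8.55, 0.02, 0.0] dist [ -18.6 -218.1   85.3]
total tool offset cm [-8.48 -0.18 21.9 ]
[-0.85, -0.02, 2.19]
[-0.85, 0.31, 2.17]
[-0.85, 0.63, 2.1]
[-0.85, 0.93, 1.98]
[-0.85, 1.22, 1.82]
[-0.85, 1.47, 1.62]
[-0.85, 1.7, 1.38]
[-0.85, 1.88, 1.11]
[-0.85, 2.03, 0.82]
[-0.85, 2.13, 0.51]
```

View pics/w10.png

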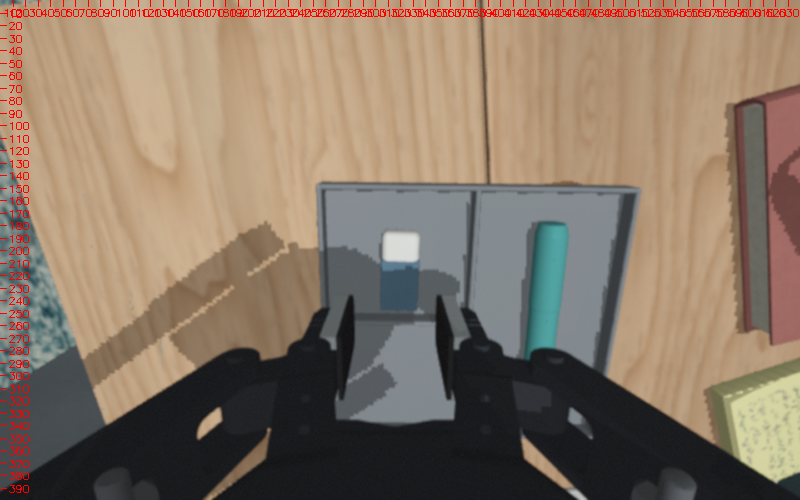

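>>> send_rows(
  offset=[
    [-2.5,0,3.6],
    [-2.5,0,4.6],
    [0,0,4.6],
    [0,-0.1,4.6],
    [0,0,4.5],
  ],
  dr=[
    [0,0,0],
    [0,0,0],
    [0,0,0],
    [0,0,0],
    [0,0,0],
  ],
  grip=[65,65,65,65,65],
)

```text
time: 14.18
tool_pos: [452.4, 124.5, 86.6]
tcp_rot: [101.1, 89.9, 6.7]
ft_force: [0.5, 0.3, 0.5]
finger_gap: 55.5
```

>>> send_rows(
  offset=[
    [0,0,0],
  ],
  dr=[
    [0,0,0],
  ],
  grip=[65],
)

```text
time: 14.3
tool_pos: [452.5, 123.4, 86.4]
tcp_rot: [85.8, 89.9, -8.8]
ft_force: [0.1, 0.4, 0.2]
finger_gap: 55.6
```

```bash
python3 p.py 450 125 38 -4.5;  python3 - <<'E'
from h import *
from bench import snapshot
s=snapshot("wrist"); pickle.dump(s,open("w11.pkl","wb"));crop(s,0,0,640,400,1.25,"w11.png")
print(proj(s,[(450,125,92),(464,125,92),(436,125,92),(450,125,4)]))
E
```

```text
t 14.3 pos [452.5 123.4  86.4] jaw yaw -4.7 x [ 0.002 -0.    -1.   ] gap 55.6 F [0.1 0.4 0.2] q [  9.  -9. 113.  -0.  76.  14.]
n 1 dr/row [-0.16, 0.01, -0.11] dist [ -2.5   1.6 -48.4]
total tool offset cm [ 4.84 -0.27 -0.14]
[4.84, -0.27, -0.14]
[[312.35309383 229.06368594]
 [335.70853625 227.27664965]
 [289.06892066 230.84289601]
 [313.18574552 192.72020439]]
```

View pics/w11.png

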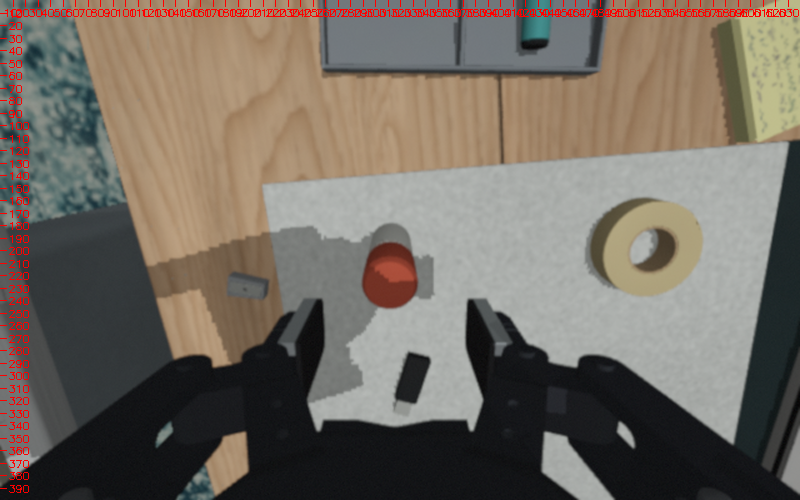

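>>> send_rows(
  offset=[
    [0,-0.25,-0.35],
    [2.5,0,0],
    [2.3,0,0],
    [0,0,0],
  ],
  dr=[
    [0,0,0],
    [0,0,0],
    [0,0,0],
    [0,0,0],
  ],
  grip=[65,65,65,65],
)

```text
time: 14.85
tool_pos: [447.8, 130.3, 35.2]
tcp_rot: [-79.5, 89.8, -173.9]
ft_force: [-0.0, 0.1, 0.3]
finger_gap: 55.4
```

>>> send_rows(
  offset=[
    [0,0,0],
    [0,0,0],
    [0,0,0],
    [0,0,0],
    [0,0,0],
  ],
  dr=[
    [0,0,0],
    [0,0,0],
    [0,0,0],
    [0,0,0],
    [0,0,0],
  ],
  grip=[10,10,10,10,10],
)

```text
time: 15.48
tool_pos: [451.0, 129.7, 38.4]
tcp_rot: [111.6, 89.9, 17.1]
ft_force: [-0.9, 1.5, 6.9]
finger_gap: 26.1
```

```bash
python3 p.py;  python3 - <<'E'
from h import *
from bench import snapshot
s=snapshot("wrist"); pickle.dump(s,open("w12.pkl","wb"));crop(s,160,100,480,400,2,"w12.png")
s=snapshot("scene"); crop(s,240,150,360,290,4,"s12.png")
E
```

```text
t 15.47 pos [451.  129.7  38.4] jaw yaw -4.5 x [ 0.002  0.001 -1.   ] gap 26.1 F [-0.9  1.5  6.9] q [ 10.  -5. 115.   0.  70.  14.]
```

View pics/w12.png

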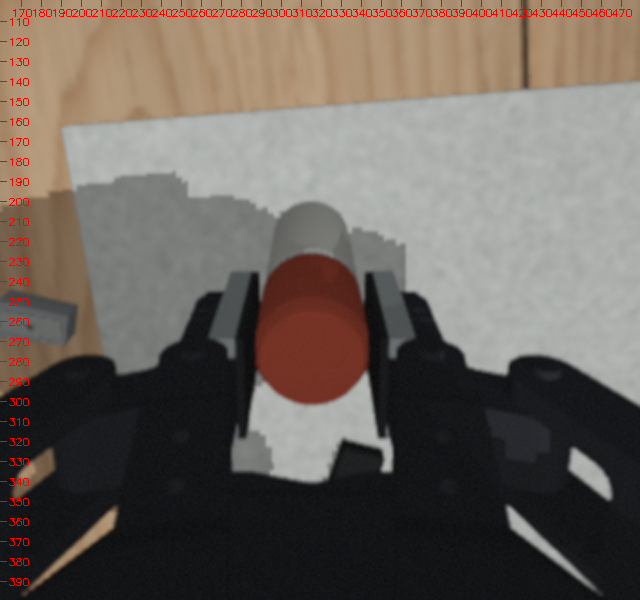

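View pics/s12.png

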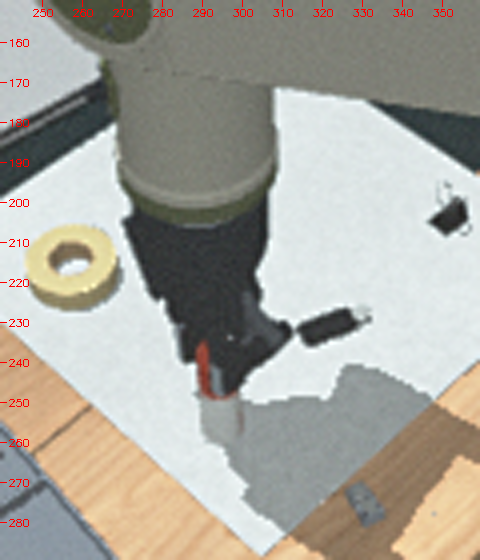

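>>> send_rows(
  offset=[
    [-1.5,0,0],
    [-2.5,0,0],
    [0,0,-3.6],
    [0,0.1,-3.6],
    [0,0,-3.6],
  ],
  dr=[
    [0,0,0],
    [0,0,0],
    [0,0,0],
    [0,0,0],
    [0,0,0],
  ],
  grip=[10,10,10,10,10],
)

```text
time: 16.2
tool_pos: [459.7, 238.0, 78.2]
tcp_rot: [110.9, 89.9, 16.4]
ft_force: [0.8, 0.1, -0.1]
finger_gap: 26.0
```

>>> send_rows(
  offset=[
    [0,0,-3.6],
    [0,0,0],
    [0,0,0],
  ],
  dr=[
    [0,0,0],
    [0,0,0],
    [0,0,0],
  ],
  grip=[10,10,10],
)

```text
time: 16.58
tool_pos: [462.0, 272.5, 77.3]
tcp_rot: [17.0, 90.0, -77.4]
ft_force: [-0.0, -1.1, 1.1]
finger_gap: 26.1
```

```bash
python3 p.py 463 273 38 -4.5;  python3 - <<'E'
from h import *
from bench import snapshot
s=snapshot("wrist"); pickle.dump(s,open("w13.pkl","wb"));crop(s,160,100,480,400,2,"w13.png")
s=snapshot("scene"); crop(s,170,180,310,340,4,"s13.png")
E
```

```text
t 16.57 pos [462.  272.5  77.3] jaw yaw -4.4 x [ 0. -0. -1.] gap 26.1 F [-0.  -1.1  1.1] q [ 25.   3. 103.  -0.  74.  30.]
n 1 dr/row [0.06, 0.02, -0.01] dist [  1.    0.5 -39.3]
total tool offset cm [ 3.93  0.1  -0.06]
[3.93, 0.1, -0.06]
```

View pics/w13.png

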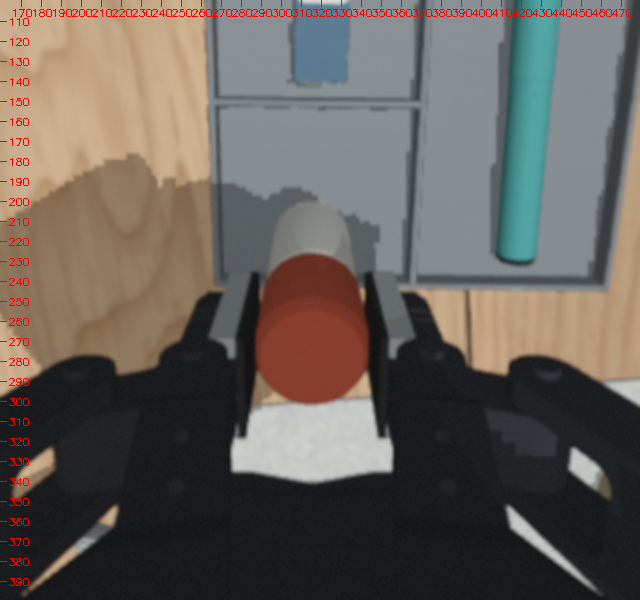

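View pics/s13.png

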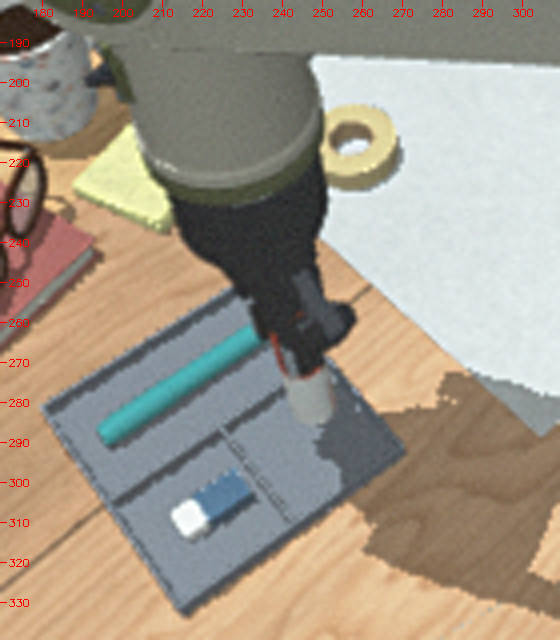

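>>> send_rows(
  offset=[
    [2.5,0.1,0],
    [1.2,0,0],
    [0.25,0,0],
    [0,0,0],
    [0,0,0],
  ],
  dr=[
    [0,0,0],
    [0,0,0],
    [0,0,0],
    [0,0,0],
    [0,0,0],
  ],
  grip=[10,10,10,10,10],
)

```text
time: 17.3
tool_pos: [463.1, 272.5, 37.6]
tcp_rot: [112.2, 90.0, 17.8]
ft_force: [-0.7, -0.2, 0.1]
finger_gap: 25.8
```

>>> send_rows(
  offset=[
    [0.1,0,0],
    [0,0,0],
    [0,0,0],
  ],
  dr=[
    [0,0,0],
    [0,0,0],
    [0,0,0],
  ],
  grip=[10,10,10],
)

```text
time: 17.68
tool_pos: [463.4, 273.0, 37.5]
tcp_rot: [124.2, 89.9, 29.7]
ft_force: [-2.2, -1.4, 6.5]
finger_gap: 25.9
```

Contact with the tray floor (6.5 N). Releasing and rising.

>>> send_rows(
  offset=[
    [0,0,0],
    [0,0,0],
    [0,0,0],
    [0,0,0],
    [-2,0,0],
  ],
  dr=[
    [0,0,0],
    [0,0,0],
    [0,0,0],
    [0,0,0],
    [0,0,0],
  ],
  grip=[60,60,60,60,60],
)

```text
time: 18.3
tool_pos: [461.3, 272.0, 54.7]
tcp_rot: [-60.4, 89.8, -154.9]
ft_force: [0.5, -0.3, -0.3]
finger_gap: 51.2
```

>>> send_rows(
  offset=[
    [-3,0,0],
    [-3,0,0],
  ],
  dr=[
    [0,0,0],
    [0,0,0],
  ],
  grip=[60,60],
)

```text
time: 18.55
tool_pos: [462.7, 272.6, 117.0]
tcp_rot: [-60.4, 90.0, -154.9]
ft_force: [0.3, 0.0, -0.8]
finger_gap: 51.2
```

```bash
python3 p.py 457 15 80 -16;  python3 - <<'E'
from h import *
from bench import snapshot
s=snapshot("wrist"); pickle.dump(s,open("w14.pkl","wb"));crop(s,160,100,480,400,2,"w14.png")
E
```

```text
t 18.55 pos [462.7 272.6 117. ] jaw yaw -4.5 x [-0.001 -0.    -1.   ] gap 51.2 F [ 0.3  0.  -0.8] q [ 25.   1. 101.  -0.  79.  30.]
n 5 dr/row [2.31, 0.0, 0.01] dist [  -5.7 -257.6  -37. ]
total tool offset cm [ 3.71  1.44 25.73]
[0.74, 0.29, 5.15]
[0.74, 0.49, 5.13]
[0.74, 0.7, 5.11]
[0.74, 0.91, 5.07]
[0.74, 1.11, 5.03]
```

View pics/w14.png

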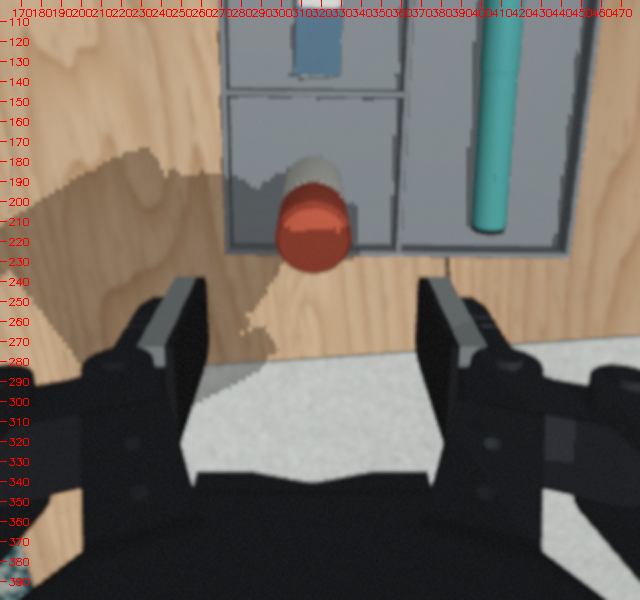

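The glue stick stands upright in its compartment. Next is the memory stick.

>>> send_rows(
  offset=[
    [0,0.29,5.15],
    [0.9,0.49,5.13],
    [0.9,0.7,5.11],
    [0.9,0.91,5.07],
    [0.9,1.11,5.03],
  ],
  dr=[
    [2.31,0,0],
    [2.31,0,0],
    [2.31,0,0],
    [2.31,0,0],
    [2.31,0,0],
  ],
  grip=[45,45,45,45,45],
)

```text
time: 19.23
tool_pos: [457.2, 13.6, 80.2]
tcp_rot: [102.4, 90.0, -3.7]
ft_force: [1.3, -0.2, -0.0]
finger_gap: 38.3
```

>>> send_rows(
  offset=[
    [0,0,0],
    [0,0,0],
  ],
  dr=[
    [0,0,0],
    [0,0,0],
  ],
  grip=[45,45],
)

```text
time: 19.48
tool_pos: [457.4, 15.3, 80.5]
tcp_rot: [171.6, 90.0, 65.5]
ft_force: [0.3, 0.1, -0.5]
finger_gap: 38.7
```

```bash
python3 p.py 457 16 -22 -16.5;  python3 - <<'E'
from h import *
from bench import snapshot
s=snapshot("wrist"); pickle.dump(s,open("w15.pkl","wb"));crop(s,240,100,400,230,5,"w15.png")
E
```

```text
t 19.48 pos [457.4  15.3  80.5] jaw yaw -16.1 x [ 0.  0. -1.] gap 38.7 F [ 0.3  0.1 -0.5] q [ -5. -10. 115.   0.  75.  12.]
n 2 dr/row [0.22, -0.01, -0.0] dist [  -0.4    0.7 -102.5]
total tool offset cm [10.25 -0.06 -0.05]
[5.12, -0.03, -0.03]
[5.12, -0.03, -0.03]
```

View pics/w15.png

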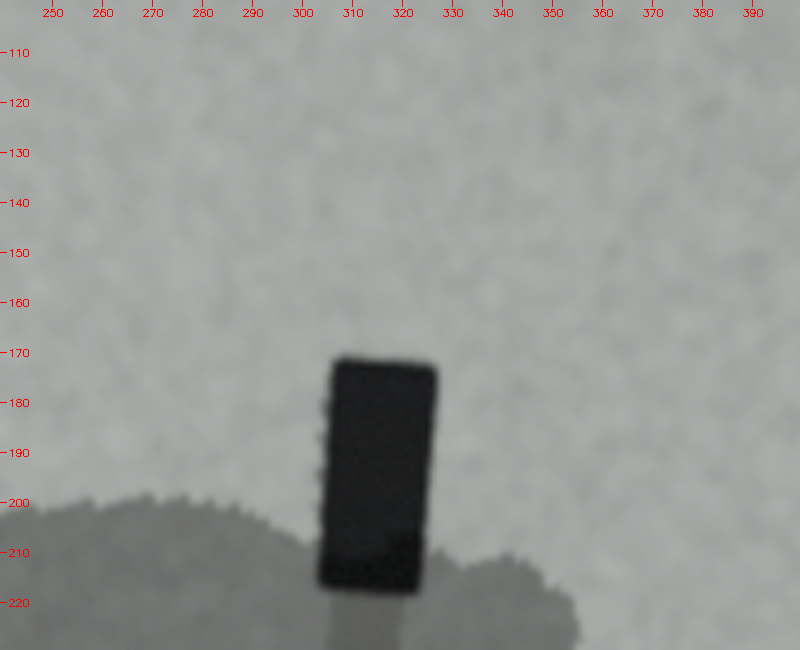

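```bash
python3 - <<'E'
from h import *
s=load("w15.pkl")
e=unproj(s,[(306,171),(326.7,172.3),(323.2,218),(303.3,216.5)],11);print(e,e.mean(0))
d=e[0]+e[1]-e[2]-e[3];print(np.linalg.norm(d)/2,np.linalg.norm(e[1]-e[0]),np.degrees(np.arctan2(d[1],d[0])))
E
```

```text
[[455.43510247  39.62682156  11.        ]
 [471.352948    33.93963649  11.        ]
 [458.00498355  -3.14129361  11.        ]
 [442.14485239   2.809934    11.        ]] [456.7344716   18.30877461  11.        ]
39.2762075850114 16.90330974018949 70.17710376668327
```

>>> send_rows(
  offset=[
    [4.5,-0.15,-0.05],
    [4.5,0,0],
    [1.35,0,0],
    [0,0,0],
  ],
  dr=[
    [3.4,0,0],
    [0,0,0],
    [0,0,0],
    [0,0,0],
  ],
  grip=[38,38,38,38],
)

```text
time: 20.02
tool_pos: [455.6, 16.9, -23.3]
tcp_rot: [-78.9, 89.9, 171.8]
ft_force: [-0.2, -0.2, 0.2]
finger_gap: 32.1
```

>>> send_rows(
  offset=[
    [0,0,0],
    [0,0,0],
    [0,0,0],
    [0,0,0],
  ],
  dr=[
    [0,0,0],
    [0,0,0],
    [0,0,0],
    [0,0,0],
  ],
  grip=[0,0,0,0],
)

```text
time: 20.52
tool_pos: [456.3, 15.9, -22.7]
tcp_rot: [105.1, 90.0, -4.4]
ft_force: [1.3, -1.1, -1.1]
finger_gap: 0.2
```

```bash
python3 p.py 457 16 76 -19.5;  python3 - <<'E'
from h import *
from bench import snapshot
s=snapshot("wrist"); pickle.dump(s,open("w16.pkl","wb"));crop(s,220,130,420,330,3,"w16.png")
E
```

```text
t 20.52 pos [456.3  15.9 -22.7] jaw yaw -19.4 x [ 0.001 -0.    -1.   ] gap 0.2 F [ 1.3 -1.1 -1.1] q [ -4.  -2. 119.   0.  63.  15.]
n 2 dr/row [0.04, -0.01, -0.02] dist [ 0.7  0.1 98.7]
total tool offset cm [-9.87  0.07 -0.03]
[-4.93, 0.03, -0.02]
[-4.93, 0.03, -0.02]
```

View pics/w16.png

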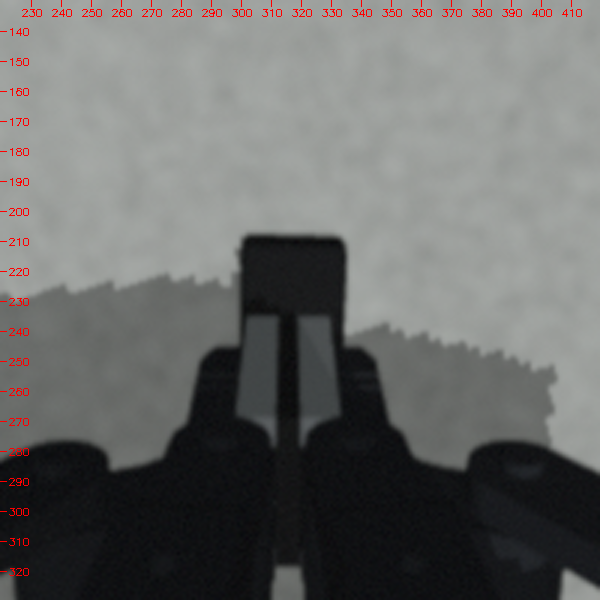

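The fingers closed above the stick, so the tips are about 35 mm above the reported TCP. I'll open, go lower and retry.

>>> send_rows(
  offset=[
    [-0.5,0,0],
    [0,0,0],
    [0,0,0],
    [0.8,0,0],
    [0.3,0,0],
  ],
  dr=[
    [0,0,0],
    [0,0,0],
    [0,0,0],
    [0,0,0],
    [0,0,0],
  ],
  grip=[38,38,38,38,38],
)

```text
time: 21.2
tool_pos: [455.2, 16.0, -30.1]
tcp_rot: [-74.3, 89.9, 176.2]
ft_force: [-0.0, 0.2, -0.2]
finger_gap: 32.5
```

>>> send_rows(
  offset=[
    [0,0,0],
    [0,0,0],
    [0,0,0],
    [0,0,0],
    [0,0,0],
  ],
  dr=[
    [0,0,0],
    [0,0,0],
    [0,0,0],
    [0,0,0],
    [0,0,0],
  ],
  grip=[38,0,0,0,0],
)

```text
time: 21.82
tool_pos: [456.1, 16.0, -29.0]
tcp_rot: [106.7, 90.0, -2.7]
ft_force: [-0.0, 0.4, 0.8]
finger_gap: 16.5
```

>>> send_rows(
  offset=[
    [-2,0,0],
    [-4,0,0],
    [-4.5,0,0],
  ],
  dr=[
    [0,0,0],
    [0,0,0],
    [0,0,0],
  ],
  grip=[0,0,0],
)

```text
time: 22.2
tool_pos: [455.1, 16.1, 76.3]
tcp_rot: [-74.8, 89.9, 175.8]
ft_force: [1.1, -0.0, -0.7]
finger_gap: 16.4
```

```bash
python3 - <<'E'
from h import *
c=np.array([522.8,-310.5]);a=np.radians(1.4)
Q=np.array([[np.cos(a),-np.sin(a)],[np.sin(a),np.cos(a)]])
for p in [(0,38.5),(0,-38.5)]: print(p,c+Q@p)
from bench import snapshot
s=snapshot("wrist"); pickle.dump(s,open("w17.pkl","wb"));crop(s,160,100,480,400,2,"w17.png")
E
python3 p.py 522 -349 76 1.4
```

```text
(0, 38.5) [ 521.85936114 -272.01149264]
(0, -38.5) [ 523.74063886 -348.98850736]
t 22.25 pos [459.5  15.8  83.4] jaw yaw -19.4 x [ 0.008 -0.001 -1.   ] gap 16.3 F [ 5.  -0.2  5.2] q [ -4. -11. 115.   0.  75.  15.]
n 7 dr/row [-2.97, -0.01, -0.06] dist [  62.5 -364.8   -7.4]
total tool offset cm [ 0.81 18.02 32.33]
[0.12, 2.57, 4.62]
[0.11, 2.33, 4.75]
[0.11, 2.08, 4.86]
[0.11, 1.83, 4.96]
[0.11, 1.57, 5.05]
[0.11, 1.3, 5.12]
[0.11, 1.04, 5.19]
```

View pics/w17.png

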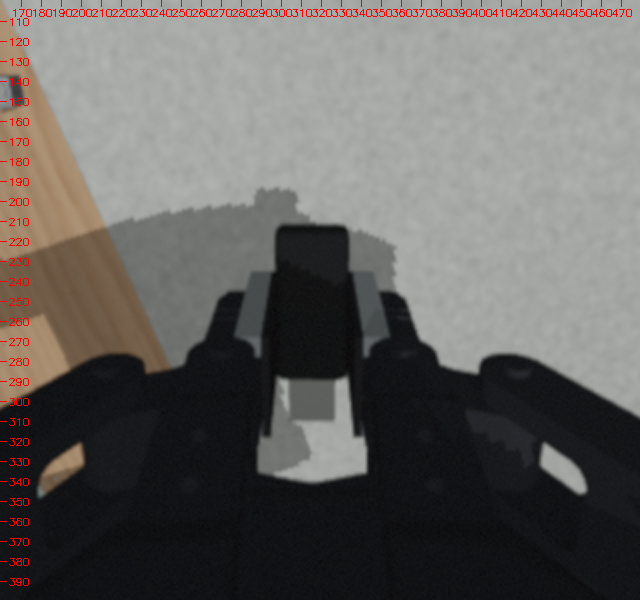

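>>> send_rows(
  offset=[
    [0,2.57,4.62],
    [0,2.33,4.75],
    [0,2.08,4.86],
    [0,1.83,4.96],
    [0,1.57,5.05],
  ],
  dr=[
    [-2.97,0,0],
    [-2.97,0,0],
    [-2.97,0,0],
    [-2.97,0,0],
    [-2.97,0,0],
  ],
  grip=[0,0,0,0,0],
)

```text
time: 22.88
tool_pos: [500.7, -246.4, 75.8]
tcp_rot: [88.5, 90.0, -6.0]
ft_force: [0.8, 0.4, -0.1]
finger_gap: 16.3
```

>>> send_rows(
  offset=[
    [0,1.3,5.12],
    [0,1.04,4.9],
    [0,0,0],
    [0,0,0],
  ],
  dr=[
    [-2.97,0,0],
    [-2.97,0,0],
    [0,0,0],
    [0,0,0],
  ],
  grip=[0,0,0,0],
)

```text
time: 23.38
tool_pos: [518.1, -345.5, 75.2]
tcp_rot: [-142.5, 89.9, 128.8]
ft_force: [0.6, 0.2, -1.0]
finger_gap: 16.4
```

```bash
python3 p.py 523 -345.5 -28 1.4;  python3 - <<'E'
from h import *
from bench import snapshot
s=snapshot("wrist"); pickle.dump(s,open("w18.pkl","wb"));crop(s,0,0,640,400,1.25,"w18.png")
E
```

```text
t 23.38 pos [ 518.1 -345.5   75.2] jaw yaw 1.3 x [-0.001  0.001 -1.   ] gap 16.4 F [ 0.6  0.2 -1. ] q [-38.  16.  89.   0.  76. -40.]
n 2 dr/row [-0.04, -0.03, 0.02] dist [   4.9    0.  -103.2]
total tool offset cm [10.31  0.5   0.02]
[5.16, 0.25, 0.01]
[5.16, 0.25, 0.01]
```

View pics/w18.png

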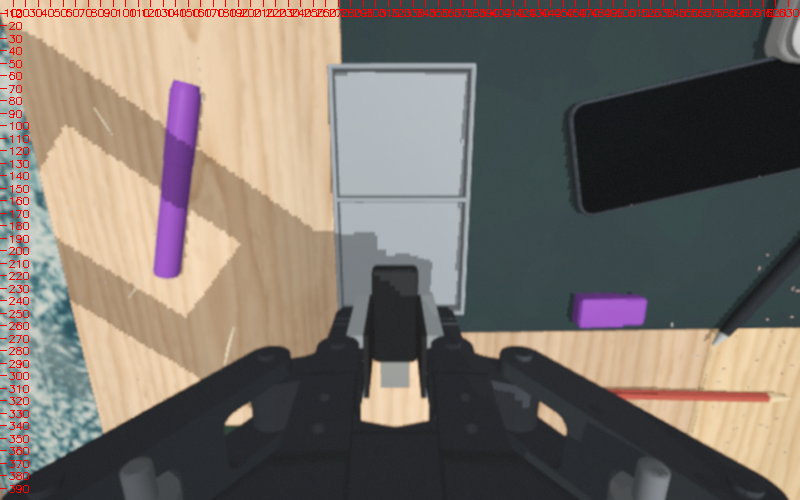

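```bash
python3 - <<'E'
from h import *
s=load("w18.pkl")
print(unproj(s,np.array([(328,66),(476,65),(335,199),(469,198),(466,314)])/1.25,14)[:,:2])
E
```

```text
[[ 476.76899714 -236.2800333 ]
 [ 561.35026465 -233.75668999]
 [ 479.50648715 -312.4799429 ]
 [ 562.99884407 -309.8615601 ]
 [ 566.87108904 -388.42916379]]
```

>>> send_rows(
  offset=[
    [4.5,0.25,0],
    [4.2,0.2,0],
    [1.6,0,0],
    [0,0,0],
    [0,0,0],
  ],
  dr=[
    [0,0,0],
    [0,0,0],
    [0,0,0],
    [0,0,0],
    [0,0,0],
  ],
  grip=[0,0,0,0,0],
)

```text
time: 24.05
tool_pos: [524.4, -346.6, -24.9]
tcp_rot: [50.8, 89.8, -37.8]
ft_force: [-0.1, 0.4, 0.0]
finger_gap: 16.2
```

>>> send_rows(
  offset=[
    [0.1,0,0],
    [0,0,0],
  ],
  dr=[
    [0,0,0],
    [0,0,0],
  ],
  grip=[0,0],
)

```text
time: 24.3
tool_pos: [523.6, -346.4, -27.0]
tcp_rot: [52.0, 89.9, -36.6]
ft_force: [-0.3, -0.5, 0.2]
finger_gap: 16.1
```

>>> send_rows(
  offset=[
    [0.15,0,0],
    [0,0,0],
    [0,0,0],
  ],
  dr=[
    [0,0,0],
    [0,0,0],
    [0,0,0],
  ],
  grip=[0,0,0],
)

```text
time: 24.68
tool_pos: [522.9, -345.8, -29.7]
tcp_rot: [-139.8, 90.0, 131.6]
ft_force: [-0.2, -0.4, -1.5]
finger_gap: 16.1
```

```bash
python3 p.py
```

```text
t 24.68 pos [ 522.9 -345.8  -29.7] jaw yaw 1.4 x [-0.  0. -1.] gap 16.1 F [-0.2 -0.4 -1.5] q [-38.  23.  91.   0.  66. -40.]
```

Within 1 mm of the floor. Releasing.

>>> send_rows(
  offset=[
    [0,0,0],
    [0,0,0],
    [0,0,0],
    [-2,0,0],
    [-4,0,0],
  ],
  dr=[
    [0,0,0],
    [0,0,0],
    [0,0,0],
    [0,0,0],
    [0,0,0],
  ],
  grip=[38,38,38,38,38],
)

```text
time: 25.3
tool_pos: [521.6, -344.8, 30.1]
tcp_rot: [-129.8, 89.8, 141.6]
ft_force: [0.6, -0.6, 0.4]
finger_gap: 32.2
```

```bash
python3 p.py 463 -119 80 -90;  python3 - <<'E'
from h import *
from bench import snapshot
s=snapshot("wrist"); pickle.dump(s,open("w19.pkl","wb"));crop(s,160,100,480,400,2,"w19.png")
E
```

```text
t 25.3 pos [ 521.6 -344.8   30.1] jaw yaw 1.4 x [-0.003  0.002 -1.   ] gap 32.2 F [ 0.6 -0.6  0.4] q [-38.  19.  90.   0.  72. -40.]
n 10 dr/row [-8.86, -0.02, 0.0] dist [-58.6 225.8  49.9]
total tool offset cm [ -4.92  -5.33 -22.72]
[-0.49, -0.53, -2.27]
[-0.49, -0.18, -2.33]
[-0.49, 0.18, -2.33]
[-0.5, 0.54, -2.27]
[-0.5, 0.88, -2.16]
[-0.5, 1.21, -2.0]
[-0.5, 1.5, -1.79]
[-0.5, 1.76, -1.54]
[-0.5, 1.97, -1.25]
[-0.5, 2.14, -0.93]
```

View pics/w19.png

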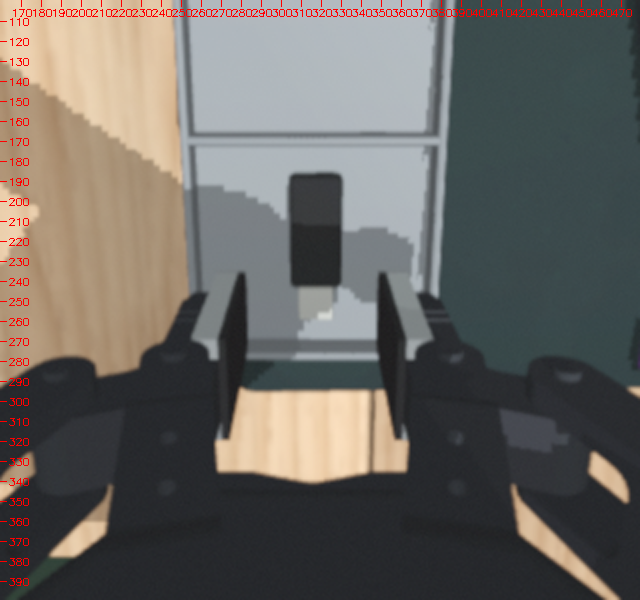

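Memory stick lies flat in its compartment. Now the clip.

>>> send_rows(
  offset=[
    [-1.0,-0.53,-2.27],
    [-1.0,-0.18,-2.33],
    [-1.0,0.18,-2.33],
    [-1.0,0.54,-2.27],
    [-1.0,0.88,-2.16],
  ],
  dr=[
    [-8.86,0,0],
    [-8.86,0,0],
    [-8.86,0,0],
    [-8.86,0,0],
    [-8.86,0,0],
  ],
  grip=[55,55,55,55,55],
)

```text
time: 25.98
tool_pos: [493.9, -232.6, 82.4]
tcp_rot: [13.9, 89.9, -30.1]
ft_force: [0.7, 1.6, -0.5]
finger_gap: 46.7
```

>>> send_rows(
  offset=[
    [0,1.21,-2.0],
    [0,1.5,-1.79],
    [0,1.76,-1.54],
    [0,1.97,-1.25],
    [0,2.14,-0.93],
  ],
  dr=[
    [-8.86,0,0],
    [-8.86,0,0],
    [-8.86,0,0],
    [-8.86,0,0],
    [-8.86,0,0],
  ],
  grip=[55,55,55,55,55],
)

```text
time: 26.6
tool_pos: [464.6, -119.4, 82.1]
tcp_rot: [-19.1, 89.9, -18.8]
ft_force: [0.3, -0.3, 0.5]
finger_gap: 46.9
```

>>> send_rows(
  offset=[
    [0,0,0],
    [0,0,0],
  ],
  dr=[
    [0,0,0],
    [0,0,0],
  ],
  grip=[55,55],
)

```text
time: 26.85
tool_pos: [464.9, -120.6, 81.5]
tcp_rot: [-29.7, 89.9, -29.8]
ft_force: [0.0, -0.9, 0.2]
finger_gap: 47.0
```

```bash
python3 p.py 463 -119 -20 90;  python3 - <<'E'
from h import *
from bench import snapshot
s=snapshot("wrist"); pickle.dump(s,open("w20.pkl","wb"));crop(s,240,100,400,260,4,"w20.png")
E
```

```text
t 26.85 pos [ 464.9 -120.6   81.5] jaw yaw 89.8 x [ 0.002 -0.001 -1.   ] gap 47.0 F [ 0.  -0.9  0.2] q [ -21.   -7.  111.   -0.   75. -110.]
n 2 dr/row [-0.08, 0.05, 0.03] dist [  -1.9    1.6 -101.5]
total tool offset cm [10.15  0.16 -0.21]
[5.07, 0.08, -0.1]
[5.07, 0.08, -0.1]
```

View pics/w20.png

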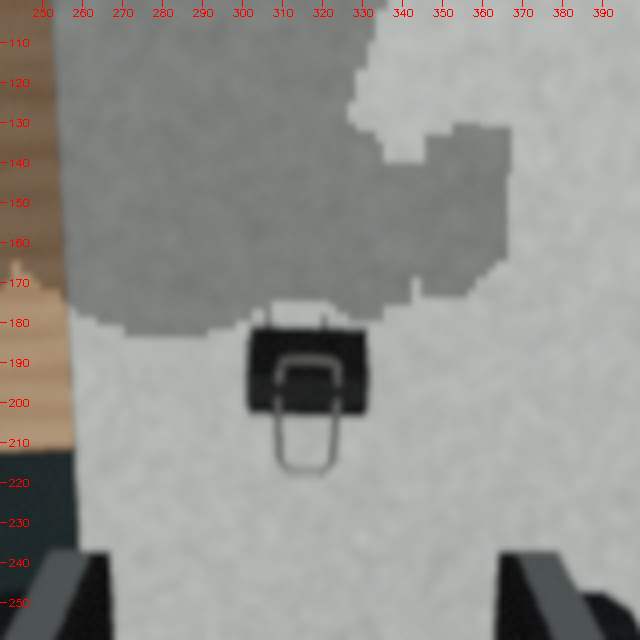

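```bash
python3 - <<'E'
from h import *
s=load("w20.pkl")
print(unproj(s,[(301.5,181.5),(331,181.5),(301,202.5),(331,203)],4)[:,:2])
print(unproj(s,[(301.5,192),(331,192)],12)[:,:2])
print(proj(s,[(463+a,-119+b,4) for a in(-10,10) for b in (-12,12)]))
E
```

```text
[[ 452.20379416 -131.9373329 ]
 [ 452.25098829 -106.9156113 ]
 [ 470.74586183 -132.63777819]
 [ 471.24123395 -106.70560643]]
[[ 459.36673164 -131.67405055]
 [ 459.41123597 -107.2074048 ]]
[[302.61749125 182.41590845]
 [330.89082709 182.36394352]
 [302.92917018 204.99659317]
 [330.63754444 204.95052095]]
```

>>> send_rows(
  offset=[
    [4,0.1,-0.28],
    [4,0,0],
    [1.5,0,0],
    [0,0,0],
  ],
  dr=[
    [0,0,0],
    [0,0,0],
    [0,0,0],
    [0,0,0],
  ],
  grip=[50,50,50,50],
)

```text
time: 27.4
tool_pos: [460.7, -119.1, -15.2]
tcp_rot: [161.2, 89.9, 161.1]
ft_force: [0.4, -0.2, 0.1]
finger_gap: 42.6
```

```bash
python3 p.py 462 -119.5 -29 90;  python3 - <<'E'
from h import *
from bench import snapshot
s=snapshot("wrist"); pickle.dump(s,open("w21.pkl","wb"));crop(s,220,150,420,350,3,"w21.png")
E
```

```text
t 27.4 pos [ 460.7 -119.1  -15.2] jaw yaw 89.9 x [-0.002  0.001 -1.   ] gap 42.6 F [ 0.4 -0.2  0.1] q [ -21.    1.  116.   -0.   64. -111.]
n 1 dr/row [-0.1, -0.11, -0.04] dist [  1.3  -0.4 -13.8]
total tool offset cm [ 1.38 -0.05  0.14]
[1.38, -0.05, 0.14]
```

View pics/w21.png

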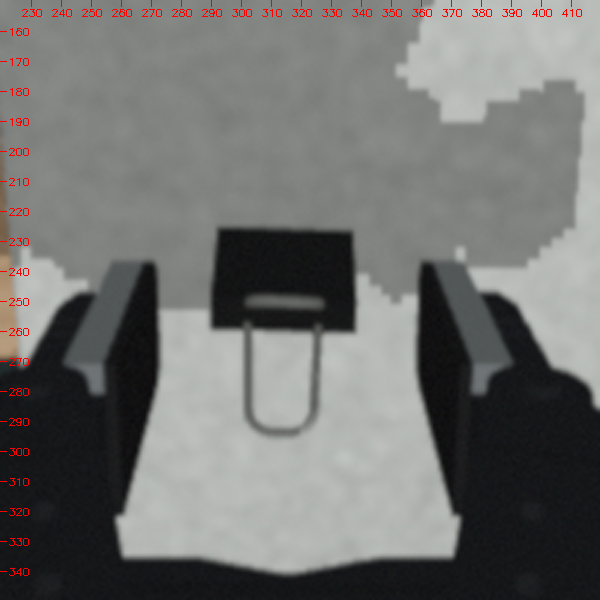

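>>> send_rows(
  offset=[
    [0.7,0,0.05],
    [0.7,0,0],
    [0,0,0],
  ],
  dr=[
    [0,0,0],
    [0,0,0],
    [0,0,0],
  ],
  grip=[50,50,50],
)

```text
time: 27.82
tool_pos: [461.5, -118.7, -28.9]
tcp_rot: [160.7, 90.0, 160.6]
ft_force: [-0.9, -0.2, 0.5]
finger_gap: 43.0
```

>>> send_rows(
  offset=[
    [0,0,0],
    [0,0,0],
    [0,0,0],
    [0,0,0],
    [0,0,0],
  ],
  dr=[
    [0,0,0],
    [0,0,0],
    [0,0,0],
    [0,0,0],
    [0,0,0],
  ],
  grip=[10,10,10,10,10],
  force=30,
)

```text
time: 28.45
tool_pos: [462.1, -119.0, -28.3]
tcp_rot: [-14.7, 90.0, -14.7]
ft_force: [0.1, 0.1, 2.8]
finger_gap: 24.2
```

```bash
python3 p.py;  python3 - <<'E'
from h import *
from bench import snapshot
s=snapshot("wrist"); pickle.dump(s,open("w22.pkl","wb"));crop(s,220,150,420,350,3,"w22.png")
E
```

```text
t 28.45 pos [ 462.1 -119.   -28.3] jaw yaw 90.0 x [ 0.001 -0.    -1.   ] gap 24.2 F [0.1 0.1 2.8] q [ -21.    2.  116.    0.   62. -111.]
```

View pics/w22.png

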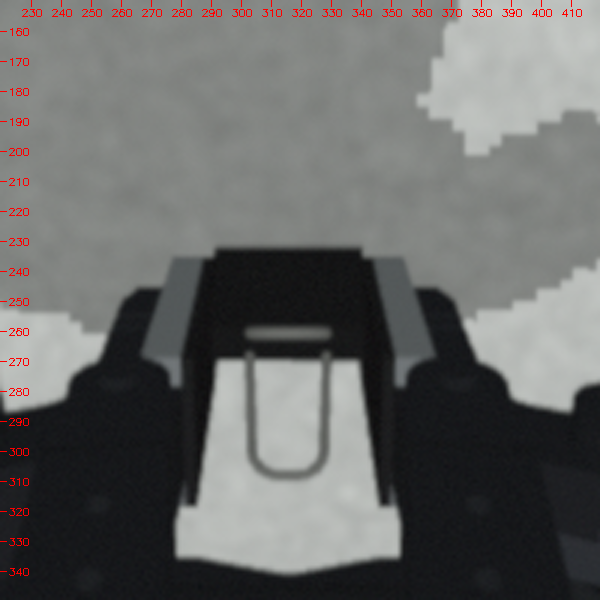

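>>> send_rows(
  offset=[
    [-2,0,0],
    [-4,0,0],
    [-4.5,0,0],
  ],
  dr=[
    [0,0,0],
    [0,0,0],
    [0,0,0],
  ],
  grip=[10,10,10],
)

```text
time: 28.88
tool_pos: [460.6, -118.5, 76.4]
tcp_rot: [160.5, 89.9, 160.5]
ft_force: [-0.2, 0.4, -0.5]
finger_gap: 24.2
```

```bash
python3 p.py 521.5 -272.5 76 1.4
```

```text
t 28.88 pos [ 460.6 -118.5   76.4] jaw yaw 90.0 x [-0.002  0.001 -1.   ] gap 24.2 F [-0.2  0.4 -0.5] q [ -21.   -7.  112.   -0.   75. -111.]
n 10 dr/row [8.86, -0.01, 0.01] dist [  60.9 -154.    -0.4]
total tool offset cm [ 1.00e-02 -1.54e+01  6.09e+00]
[0.0, -1.54, 0.61]
[0.0, -1.43, 0.84]
[0.0, -1.28, 1.05]
[0.0, -1.1, 1.23]
[0.0, -0.9, 1.39]
[0.0, -0.68, 1.51]
[0.0, -0.44, 1.6]
[0.0, -0.18, 1.65]
[0.0, 0.07, 1.65]
[0.0, 0.32, 1.62]
```

>>> send_rows(
  offset=[
    [0,-1.54,0.61],
    [0,-1.43,0.84],
    [0,-1.28,1.05],
    [0,-1.1,1.23],
    [0,-0.9,1.39],
  ],
  dr=[
    [8.86,0,0],
    [8.86,0,0],
    [8.86,0,0],
    [8.86,0,0],
    [8.86,0,0],
  ],
  grip=[10,10,10,10,10],
)

```text
time: 29.5
tool_pos: [492.1, -196.2, 75.9]
tcp_rot: [-159.0, 90.0, 156.4]
ft_force: [-0.1, -0.2, -0.5]
finger_gap: 23.8
```

>>> send_rows(
  offset=[
    [0,-0.68,1.51],
    [0,-0.44,1.6],
    [0,-0.18,1.65],
    [0,0.07,1.65],
    [0,0.32,1.62],
  ],
  dr=[
    [8.86,0,0],
    [8.86,0,0],
    [8.86,0,0],
    [8.86,0,0],
    [8.86,0,0],
  ],
  grip=[10,10,10,10,10],
)

```text
time: 30.12
tool_pos: [522.4, -273.2, 75.8]
tcp_rot: [-121.9, 89.9, 149.1]
ft_force: [-0.2, 0.4, -0.9]
finger_gap: 23.8
```

>>> send_rows(
  offset=[
    [0,0,0],
    [0,0,0],
  ],
  dr=[
    [0,0,0],
    [0,0,0],
  ],
  grip=[10,10],
)

```text
time: 30.38
tool_pos: [522.2, -272.2, 75.9]
tcp_rot: [-132.7, 89.9, 138.8]
ft_force: [-0.1, 0.3, -1.0]
finger_gap: 23.9
```

```bash
python3 p.py 521.5 -272.5 -28.5 1.4;  python3 - <<'E'
from h import *
from bench import snapshot
s=snapshot("wrist"); pickle.dump(s,open("w23.pkl","wb"));crop(s,160,100,480,400,2,"w23.png")
E
```

```text
t 30.38 pos [ 522.2 -272.2   75.9] jaw yaw 1.6 x [-0.001  0.001 -1.   ] gap 23.9 F [-0.1  0.3 -1. ] q [-33.  11.  94.   0.  75. -34.]
n 2 dr/row [0.08, -0.02, 0.02] dist [  -0.7   -0.3 -104.4]
total tool offset cm [10.44 -0.06  0.03]
[5.22, -0.03, 0.02]
[5.22, -0.03, 0.01]
```

View pics/w23.png

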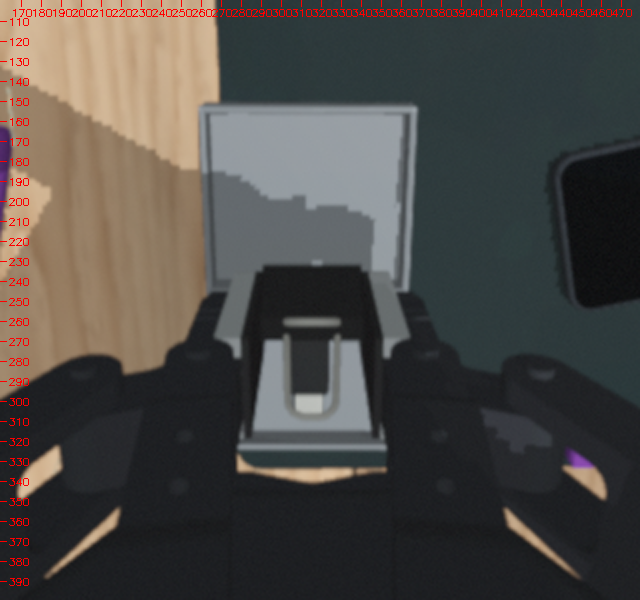

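>>> send_rows(
  offset=[
    [4.5,0,0],
    [4.5,0,0],
    [1.35,0,0],
    [0,0,0],
    [0,0,0],
  ],
  dr=[
    [0,0,0],
    [0,0,0],
    [0,0,0],
    [0,0,0],
    [0,0,0],
  ],
  grip=[10,10,10,10,10],
)

```text
time: 31.05
tool_pos: [523.8, -273.4, -25.5]
tcp_rot: [55.5, 89.9, -33.1]
ft_force: [-0.5, -0.3, -0.1]
finger_gap: 24.1
```

>>> send_rows(
  offset=[
    [0.1,0,0],
    [0,0,0],
    [0,0,0],
  ],
  dr=[
    [0,0,0],
    [0,0,0],
    [0,0,0],
  ],
  grip=[10,10,10],
)

```text
time: 31.42
tool_pos: [522.8, -273.0, -27.8]
tcp_rot: [57.3, 90.0, -31.3]
ft_force: [-0.5, 0.3, 0.0]
finger_gap: 23.8
```

>>> send_rows(
  offset=[
    [0.12,0,0],
    [0,0,0],
    [0,0,0],
  ],
  dr=[
    [0,0,0],
    [0,0,0],
    [0,0,0],
  ],
  grip=[10,10,10],
)

```text
time: 31.8
tool_pos: [522.6, -272.8, -29.4]
tcp_rot: [-122.2, 90.0, 149.2]
ft_force: [-0.9, -0.3, 0.2]
finger_gap: 23.8
```

>>> send_rows(
  offset=[
    [0.06,0,0],
    [0,0,0],
    [0,0,0],
    [0,0,0],
  ],
  dr=[
    [0,0,0],
    [0,0,0],
    [0,0,0],
    [0,0,0],
  ],
  grip=[10,10,22,32],
)

```text
time: 32.3
tool_pos: [522.7, -272.9, -29.9]
tcp_rot: [61.9, 90.0, -26.7]
ft_force: [-0.5, -0.1, 0.1]
finger_gap: 27.4
```

>>> send_rows(
  offset=[
    [0,0,0],
    [0,0,0],
    [-1.5,0,0],
    [-4,0,0],
    [-4,0,0],
  ],
  dr=[
    [0,0,0],
    [0,0,0],
    [0,0,0],
    [0,0,0],
    [0,0,0],
  ],
  grip=[42,42,42,42,42],
)

```text
time: 32.92
tool_pos: [522.5, -272.8, 67.0]
tcp_rot: [36.0, 90.0, -52.6]
ft_force: [0.3, -0.6, -0.2]
finger_gap: 35.8
```

>>> send_rows(
  offset=[
    [-3,0,-4.5],
    [-3,0,-4.5],
    [0,0,-5],
    [0,0,-5],
    [0,0,0],
  ],
  dr=[
    [0,0,0],
    [0,0,0],
    [0,0,0],
    [0,0,0],
    [0,0,0],
  ],
  grip=[42,42,42,42,42],
)

```text
time: 33.55
tool_pos: [518.3, -79.9, 126.5]
tcp_rot: [105.1, 89.9, 16.7]
ft_force: [0.1, -1.6, 0.2]
finger_gap: 35.8
```

```bash
python3 p.py;  python3 - <<'E'
from h import *
from bench import snapshot
s=snapshot("top"); crop(s,160,130,460,270,2.6,"t24.png"); crop(s,380,180,450,225,9,"t24b.png")
s=snapshot("scene"); crop(s,340,130,420,190,8,"s24.png");crop(s,170,130,400,340,2.8,"s24b.png")
E
```

```text
t 33.55 pos [518.3 -79.9 126.5] jaw yaw 1.6 x [ 0.002  0.    -1.   ] gap 35.8 F [ 0.1 -1.6  0.2] q [-14.  -2. 102.   0.  80. -16.]
```

View pics/t24.png

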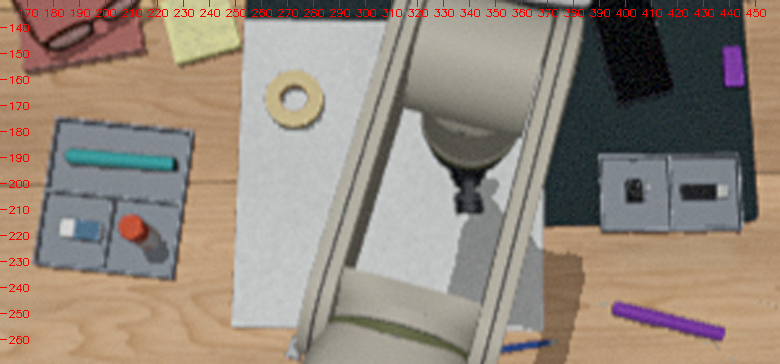

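View pics/s24.png

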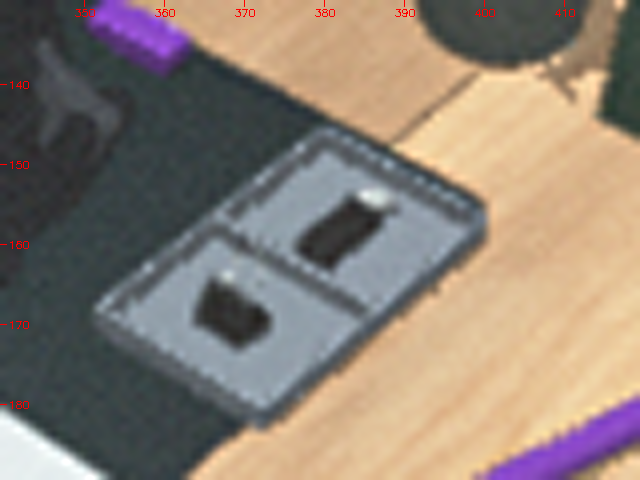

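View pics/s24b.png

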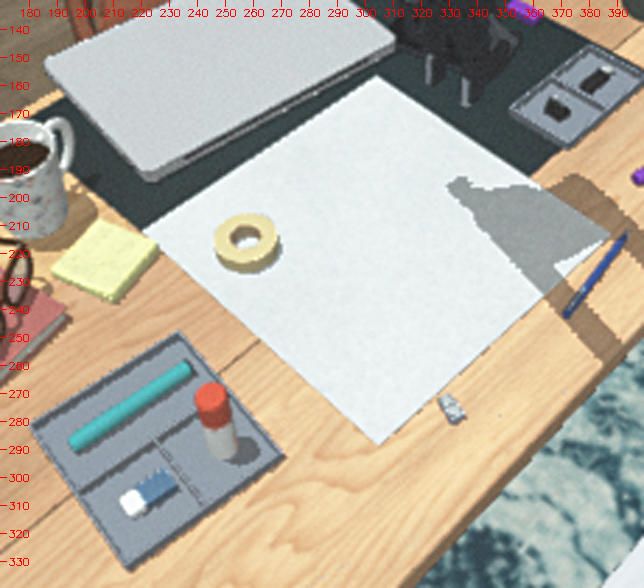

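Everything is in its compartment. I want a closer look to confirm the clip stands, so I'm moving the wrist camera past it at height.

>>> send_rows(
  offset=[
    [0,0,5.3],
    [0,0,5.3],
    [0,0,5.3],
    [0,0,5.3],
    [0,0,5.3],
  ],
  dr=[
    [0,0,0],
    [0,0,0],
    [0,0,0],
    [0,0,0],
    [0,0,0],
  ],
  grip=[42,42,42,42,42],
)

```text
time: 34.28
tool_pos: [523.6, -351.4, 125.5]
tcp_rot: [30.5, 90.0, -58.2]
ft_force: [0.8, 0.9, 0.7]
finger_gap: 36.0
```

>>> send_rows(
  offset=[
    [0,0,0],
    [0,0,0],
  ],
  dr=[
    [0,0,0],
    [0,0,0],
  ],
  grip=[42,42],
)

```text
time: 34.52
tool_pos: [523.7, -348.8, 124.9]
tcp_rot: [-145.1, 90.0, 126.1]
ft_force: [0.2, 0.0, -0.3]
finger_gap: 35.4
```

```bash
python3 p.py;  python3 - <<'E'
from h import *
from bench import snapshot
s=snapshot("wrist"); crop(s,240,60,420,260,3,"w25.png")
E
```

```text
t 34.52 pos [ 523.7 -348.8  124.9] jaw yaw 1.3 x [-0.     0.001 -1.   ] gap 35.4 F [ 0.2  0.  -0.3] q [-38.  14.  85.   0.  81. -40.]
```

View pics/w25.png

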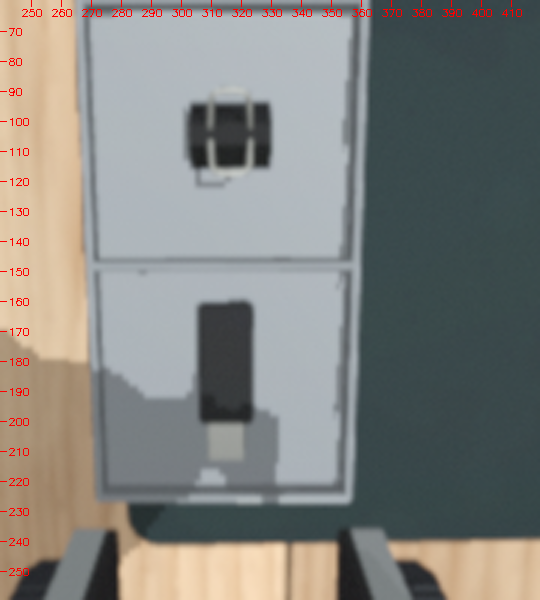

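The clip stands with both handles up at about (315,104), and the memory stick lies flat at (315,185). Both are clear of the walls and the arm is free. Handing in.

```bash
python3 -c "
from bench import workorder
print(workorder.hand_in())"
```

```text
the job is handed in; nothing more can be done
None
```

Both kits are made up and handed in at about 34.5 s, well under the 112 s limit, packed in the order asked. The hand-in itself reports no verdict.

- **Workshop kit:** The marker lies in the long compartment. The eraser lies flat in the +y short compartment, and the glue stick stands upright in the -y one.
- **Speaker's kit:** The memory stick lies flat in the -y compartment, and the binder clip stands with its handles up in the +y one.

**Last checks:** The final top, scene and wrist pictures show all five things inside their compartments, with the clip and glue stick standing. In them the tape roll looks unmoved and the purple look-alikes untouched. The arm was about 125 mm up and touching nothing. The highest wrist force I read was about 7 N; I read it only at the end of each move.

**What disagreed:** The fingertips turned out to be about 30–35 mm short of where the reported tool position puts them. Because of that, the first closings on the marker and on the memory stick shut above them without touching anything. I measured the offset from the pictures, allowed for it and gripped again. The measured opening was also 1–3 mm under the given width on most grips. The clip read 24 mm as given.

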